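Lock the switch module and offer up the control-box cover

TASK

The band saw's control box lies open on the bench: take the orange driver from its blue stand and use it to turn the slotted brass screw inside the box clockwise to its stop (slot in line with the two red marks), then put the driver back upright in its stand and let go of it. Then pick up the yellow cover plate and hold it level about 15 mm above the box, red button at the cable-gland end, so that each threaded hole is wholly visible through the plate's hole above it. Finish while still holding the cover there, touching nothing but the gripper, and leave the loose things around where they are.

Things in the scene. Friction and masses are not known exactly. Their poses are not given: they have to be found in the camera images.
- box: Yellow control box, open on top, fixed: 180 (x) x 130 (y) x 70 mm high. Origin at the centre of its underside, z up; black cable gland on its +x end, 28 mm out. Inside: 20 mm square corner posts up to the rim; grey switch module (80 x 70 mm, top at 33 mm) centred at x = -15 mm with the brass screw in its middle; black contactor (30 x 72 mm, top at 39 mm) at x = +52 mm.
- screw (a joint): Turn of the captive brass screw, rad, growing clockwise from above. Starts at 0.3 to 0.65, hard stop at 1.57 (home). It does not rise or sink; friction about 0.06 N m; stays where left. At value q the slot lies at -q from the box's x axis (anticlockwise from above positive): at home along the box's y, in line with two red marks on the module.
- screw_slot (a point): Centre of the slot's floor, 38 mm above the bench; its x axis runs along the slot. Screw head 30 mm in diameter, slot 7 mm wide and 7 mm deep, open at both ends; the head's top is 45 mm above the bench.
- box_hole0 (a point): Threaded hole 0 (6 mm black hole in a 12 mm brass ring) on top of the box's corner post at x=+76, y=+51 mm of the box's frame, 70 mm above the bench.
- box_hole1 (a point): Threaded hole 1 (6 mm black hole in a 12 mm brass ring) on top of the box's corner post at x=+76, y=-51 mm of the box's frame, 70 mm above the bench.
- box_hole2 (a point): Threaded hole 2 (6 mm black hole in a 12 mm brass ring) on top of the box's corner post at x=-76, y=-51 mm of the box's frame, 70 mm above the bench.
- box_hole3 (a point): Threaded hole 3 (6 mm black hole in a 12 mm brass ring) on top of the box's corner post at x=-76, y=+51 mm of the box's frame, 70 mm above the bench.
- cover: Loose yellow plate, 180 (x) x 130 (y) x 4 mm, 0.25 to 0.5 kg, flat on the bench, controls up. Origin at its underside's centre, z up. In the middle, at the balance point, a rigid black handle 44 (x) x 14 (y) mm, 7 to 45 mm above the underside, on a 52 mm disc (top 7 mm). Red button (34 mm wide, top 25 mm) at x = +58 mm; green and white (22 mm, top 14 mm) at x = -58, y = +-18 mm.
- cover_grip (a point): Point to grip on the switch handle, 30 mm above the middle of the plate's underside; grip across y (14 mm wide).
- cover_hole0 (a point): Centre of the plate's 14 mm through hole 0, on its underside; belongs over threaded hole 0.
- cover_hole1 (a point): Centre of the plate's 14 mm through hole 1, on its underside; belongs over threaded hole 1.
- cover_hole2 (a point): Centre of the plate's 14 mm through hole 2, on its underside; belongs over threaded hole 2.
- cover_hole3 (a point): Centre of the plate's 14 mm through hole 3, on its underside; belongs over threaded hole 3.
- stand: Blue stand block, fixed: 60 x 60 x 75 mm high, with a square 27 x 27 mm hole from top to bottom in its middle. Origin at the centre of its underside.
- driver: Loose flat driver, orange handle, 135 mm long, 0.13 to 0.19 kg, upright in the stand, its collar on the stand's top (tip 13 mm above the bench). Origin at the tip, z up the handle, x along the blade's width. Blade 20 (x) x 3 (y) mm, 14 mm long; shaft 10 mm; black collar 42 mm wide, 62 to 67 mm above the tip; square handle 24 x 24 mm, flats along x and y, 67 to 135 mm above the tip.
- driver_tip (a point): Middle of the blade's lower edge.
- driver_grip (a point): Point to grip in the middle of the handle, 105 mm above the tip.
- tube_offcut: Loose aluminium square-tube offcut, 90 x 40 x 40 mm; leave it alone.
- bar_end: Loose dark steel bar end, 50 mm in diameter, 45 mm high; leave it alone.
- oil_tin: Loose tin with a red label, 60 mm in diameter, 90 mm high; leave it alone.
There are look-alikes about, which are no part of the job. Leave any purple or turquoise look-alike of the box alone.

How it is judged:
By the outcome, as a careful person would: the job done as asked, in the order asked, and still so for the second after the job is handed in, while the arm keeps its last pose, push and grip.
It also fails if it takes over 72 s, if anything falls off the work surface, if the arm or the gripper's body presses on something with over 40 N, if the wrist force passes 120 N, or if a joint passes its speed limit or range.

ROBOT

A 6-joint arm with a two-finger parallel gripper is mounted at the origin on the work surface. World frame = base frame: x ahead of the robot, y to its left, z up, the work surface at z = 0. Lengths are in m, angles in rad, forces in N, time in s.
With the tool pointing down it reaches from about 0.425 to 0.925 m from the base axis. Payload 12.5 kg.
Tool frame: the origin (TCP) lies midway between the tips of the shut fingers; the grasp point (between the pads) lies 19 mm behind it; x points along the fingers, z is the direction in which the jaws open and shut, and the axes are right-handed (so a half turn about x gives the same grasp; the last joint's range is limited). The gripper opens to 85 mm and grips with 20 to 120 N. Pads are 22 mm wide; open, the fingers measure 114 mm over their backs; the gripper's body (76 mm by 85 mm) begins 54 mm behind the grasp point. The pads swing forward as they close: fully open they stand 13 mm farther back than shut.
Start: joints at [1.06, 0.491, 1.559, -0, 1.092, -0.106], TCP at [0.246, 0.575, 0.231] pointing down, gripper open.
Joint ranges: [-3.1, 3.1], [-0.84, 2.19], [0.05, 2.79], [-1.13, 4.28], [0.06, 2.93], [-2.69, 2.69]. Speed limits (rad/s): [2.22, 2.22, 2.79, 3.14, 3.14, 3.14].

INTERFACE

Orientations are given as a rotation vector (axis times angle).
In Python, from workcell import readout, vision, order, boxes_of, regions_of, place_of gives the robot as it stands.
- The arm moves only by the tool arm_command, never from a script. Its argument "commands" is a list of rows, each an object of numbers: "x", "y", "z": the shift along the world's x, y, z in units of 200 mm (1.0 is 200 mm); "wx", "wy", "wz": the turn, a rotation vector about the world's x, y, z in units of pi/2 rad (1.0 is pi/2 rad). In form: [{"x": .., "y": .., "z": .., "wx": .., "wy": .., "wz": ..}, ...]. A call has 1 to 12 rows; each row shifts and turns the pose as measured when the row begins; what a row does not reach is not made up. A row lasts 1/8 s, in which the tool goes at most 62.5 mm and 10.7 degrees, less where a joint would pass 70% of its speed; a pose out of reach is approached as far as the arm can. A call with a number of a shift or a turn outside -1 to 1 is refused whole. A call with a gripper value outside its range is refused whole. "claw" is the gripper command: -1 is shut, 1 is fully open, values between are in proportion, set as the call begins (left out, the last holds). The fingers move at their own pace and stop on an object; "force" is the grip in N (left out, the last holds). Time passes only in rows, so rows that do not move let the fingers close. It gives the time, the measured TCP pose, the force and the opening at its end, in the units of the state.
- readout.sense(): the state, without advancing time (a new reading comes with each control period).
- vision.read_camera(name): name is "scene" or "side" or "wrist"; returns the picture (400x640x3 uint8, red, green, blue); there is no depth.
- vision.camera_model(name): a dict with "K" (3x3 intrinsics, pixels), "dist_coeffs" ([k1, k2, p1, p2, k3] as OpenCV has them; the pictures are not rectified), "camera_from_world" (4x4, takes a point from world to camera coordinates); the wrist camera has in their place "hand_eye" (4x4, takes a point from camera to tool coordinates, whose origin is the TCP and whose axes are the tool frame's). Camera axes: x right, y down, z forward; pixel columns grow to the right and rows downward; lengths in m; the calibration is good to about 2 mm. A picture is of the moment at which its call begins: read the wrist's pose just before it. camera_model takes no time and is no camera call.
- order.hand_in(): hands the job in, once; it reports no verdict.
Trained networks look in the newest picture that a camera, given by its name, has taken for a name from the list of things; names that differ only in an ending like _2 or _b are one class to them, and where a whole thing is asked for, a point or a joint stands for the part that bears it (a point fixed in the world has none). Each returns a list of dicts, best first, with "score" (0 to 1); they miss things now and then, are a little off and sometimes report something else, mostly with a low value. They report only what shows in the picture. A call takes as long as a camera call. They do not tell look-alikes from the thing itself.
- boxes_of(name, camera): "point" ([column, row] in pixels, amid what is visible of it).
- regions_of(name, camera): "region" (400x640 bool, what is visible of it) and "point" ([column, row] in pixels, amid what is visible of it).
- place_of(name, camera): "point" ([column, row] in pixels: a listed point, or the origin of a listed thing).
The state is a dict: "time": time; "q": joint angles; "qd": joint speeds; "joint_efforts": joint torques, N m; "ee_pos": TCP position; "eef_rot": TCP orientation; "contact_force": force on the tool from outside, world axes, zero at the start; "wrist_torque": the same for the moment, N m; "finger_gap": finger opening in m.
Only numpy, scipy, OpenCV 4.12 (cv2) and the standard library are available. Lean on these libraries where they do the work, as an engineer would, in place of code of your own. Each camera call takes 0.05 s, during which the arm holds its last target. There are 200 camera calls.

## Working session

There is one attempt and no reset: what is moved stays moved. The work goes in short steps, Python scripts to look and compute and a tool call to move; the robot and the scene stay as the last step left them, time stands still between calls to the robot, and variables do not carry over. Pictures are saved under pics/ and viewed, on a budget of 10 in all, crops included, one or two more only if the job needs it, and the job is handed in when it is done.

Besides the shell and the picture viewer there is one more tool, called after "Emit:" as name([rows], argument=value, ...), one row to a line, values as JSON. arm_command: Moves the arm, as the interface text tells. Shifts and turns lie within -1 to 1; 1 stands for 200 mm of shift or pi/2 rad of turn. Its arguments: {"type":"object","properties":{"commands":{"type":"array"},"claw":{"type":"number"},"force":{"type":"number"}},"required":["commands"]}

```bash
ls; mkdir -p pics; cat > h.py <<'E'
import numpy as np, cv2
from workcell import readout, vision, order, boxes_of, regions_of, place_of
from scipy.spatial.transform import Rotation as R
def cam(name):
    m=vision.camera_model(name); K=np.array(m["K"],float); d=np.array(m["dist_coeffs"],float)
    if "camera_from_world" in m: T=np.array(m["camera_from_world"],float)
    else:
        s=readout.sense(); W=np.eye(4); W[:3,:3]=R.from_rotvec(s["eef_rot"]).as_matrix(); W[:3,3]=s["ee_pos"]
        T=np.linalg.inv(W@np.array(m["hand_eye"],float))
    return K,d,T
def ray(c,px,z):
    K,d,T=c; u=cv2.undistortPoints(np.array([[px]],float),K,d)[0,0]
    Ti=np.linalg.inv(T); v=Ti[:3,:3]@np.array([u[0],u[1],1]); o=Ti[:3,3]
    return o+v*(z-o[2])/v[2]
def proj(c,P):
    K,d,T=c; return cv2.projectPoints(np.array(P,float).reshape(-1,3),cv2.Rodrigues(T[:3,:3])[0],T[:3,3],K,d)[0][:,0]
def save(im,n): cv2.imwrite(f"pics/{n}.png",im[:,:,::-1])
E
python3 - <<'E'
from h import *
np.set_printoptions(precision=3,suppress=True)
s=readout.sense(); print(s)
ims=[]
Z={'box':0,'screw_slot':.038,'box_hole0':.07,'box_hole1':.07,'box_hole2':.07,'box_hole3':.07,'cover':0,'cover_grip':.03,'cover_hole0':0,'cover_hole1':0,'cover_hole2':0,'cover_hole3':0,'stand':0,'driver_grip':.118,'tube_offcut':.0,'bar_end':.0,'oil_tin':.0}
for n in ['scene','side']:
    im=vision.read_camera(n); save(im,n+'0'); c=cam(n); ims.append(im)
    print(n,np.linalg.inv(c[2])[:3,3])
    for k,z in Z.items():
        for r in place_of(k,n)[:4]:
            print(k,round(r['score'],2),np.array(r['point']),ray(c,r['point'],z))
E
```

```text
pics
{'time': 0.0, 'q': array([ 1.06 ,  0.492,  1.559,  0.   ,  1.092, -0.106]), 'qd': array([ 0.   , -0.001,  0.   ,  0.001,  0.001,  0.001]), 'joint_efforts': array([ -0.002, -61.847, -26.159,  -0.   ,   0.004,   0.   ]), 'ee_pos': array([0.246, 0.574, 0.231]), 'eef_rot': array([-0.907,  1.375,  0.906]), 'contact_force': array([ 0.222, -1.01 , -1.094]), 'wrist_torque': array([-0.051, -0.046,  0.057]), 'finger_gap': 0.08526404259702045}
scene [ 1.283 -0.002  1.05 ]
box 0.87 [382.1 213.3] [0.476 0.226 0.   ]
box 0.86 [393.6 145.7] [0.187 0.302 0.   ]
box 0.6 [468.5 262.2] [0.653 0.448 0.   ]
screw_slot 0.64 [386.5 199.1] [0.452 0.237 0.038]
screw_slot 0.58 [469.9 248.3] [0.632 0.446 0.038]
screw_slot 0.47 [394.7 136.2] [0.181 0.301 0.038]
box_hole0 0.97 [366.9 215.6] [0.536 0.168 0.07 ]
box_hole0 0.95 [403.2 219. ] [0.551 0.267 0.07 ]
box_hole0 0.93 [468.7 272.6] [0.725 0.411 0.07 ]
box_hole0 0.87 [367.4 175.7] [0.387 0.184 0.07 ]
box_hole1 0.97 [366.9 215.6] [0.536 0.168 0.07 ]
box_hole1 0.95 [403.2 219. ] [0.551 0.267 0.07 ]
box_hole1 0.93 [468.7 272.6] [0.725 0.411 0.07 ]
box_hole
[... 3592 characters left out ...]
2.8 307.9] [ 0.416 -0.247  0.   ]
cover_hole2 0.6 [410.2 274. ] [ 0.566 -0.211  0.   ]
cover_hole3 0.97 [407.8 328.3] [ 0.438 -0.34   0.   ]
cover_hole3 0.86 [441.3 288.6] [ 0.59  -0.295 -0.   ]
cover_hole3 0.86 [372.8 307.9] [ 0.416 -0.247  0.   ]
cover_hole3 0.6 [410.2 274. ] [ 0.566 -0.211  0.   ]
stand 0.94 [341.6 242.8] [ 0.504 -0.008  0.   ]
stand 0.44 [369.9 308.3] [ 0.41  -0.244  0.   ]
driver_grip 0.55 [344.1 205.6] [ 0.511 -0.01   0.118]
driver_grip 0.33 [342.7 245.6] [ 0.407 -0.143  0.118]
tube_offcut 0.79 [447.2 246. ] [ 0.725 -0.187  0.   ]
bar_end 0.58 [362.8 186.2] [0.74  0.194 0.   ]
bar_end 0.41 [280.2 200.6] [0.478 0.276 0.   ]
oil_tin 0.56 [401.1 203.5] [0.769 0.044 0.   ]
```

View pics/scene0.png

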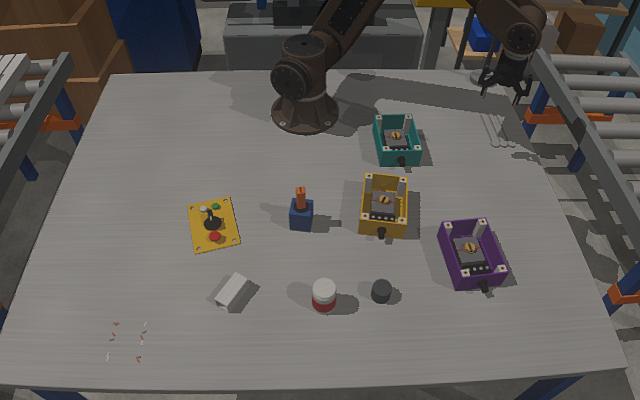

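View pics/side0.png

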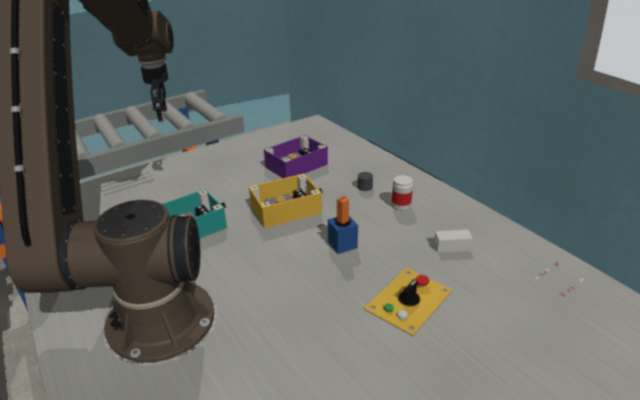

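The box meant is the yellow one at scene pixel (384,205). The turquoise one at (397,140) and the purple one at (471,253) are look-alikes by colour. The driver is at (300,200) and the cover at (214,225). I'll confirm the box close up with the wrist camera.

```bash
python3 - <<'E'
from h import *
np.set_printoptions(precision=3,suppress=True)
s=readout.sense(); print(R.from_rotvec(s["eef_rot"]).as_matrix())
m=vision.camera_model('wrist');print(m)
c=cam('wrist')
for p in [(0,0),(639,0),(639,399),(0,399),(320,200)]: print(ray(c,p,.07)-s['ee_pos'])
E
```

```text
[[ 0.    -0.919  0.394]
 [ 0.     0.394  0.919]
 [-1.     0.     0.   ]]
{'K': array([[303.815,   0.   , 319.89 ],
       [  0.   , 303.815, 201.05 ],
       [  0.   ,   0.   ,   1.   ]]), 'dist_coeffs': array([-0.038,  0.   ,  0.   ,  0.   ,  0.   ]), 'hand_eye': array([[-0.001, -0.29 ,  0.957, -0.142],
       [-0.001, -0.957, -0.29 ,  0.073],
       [ 1.   , -0.001,  0.   , -0.   ],
       [ 0.   ,  0.   ,  0.   ,  1.   ]])}
[-0.277 -0.202 -0.161]
[-0.044  0.339 -0.161]
[ 0.466  0.293 -0.161]
[ 0.108 -0.54  -0.161]
[ 0.016 -0.007 -0.161]
```

Emit:
arm_command([
  {"x": 0.28,"y": -0.28,"z": 0.1},
  {"x": 0.24,"y": -0.3,"z": 0.1},
  {"x": 0.21,"y": -0.3,"z": 0.1},
  {"x": 0.2,"y": -0.3,"z": 0.1},
  {"x": 0.15,"y": -0.3,"z": 0.05},
])

```text
$.commands[0]: bad value
```

Emit:
arm_command([
  {"x": 0.15,"y": -0.25,"z": 0.1,"wx": 0,"wy": 0,"wz": 0.05},
  {"x": 0.15,"y": -0.25,"z": 0.1,"wx": 0,"wy": 0,"wz": 0.05},
  {"x": 0.15,"y": -0.25,"z": 0.1,"wx": 0,"wy": 0,"wz": 0.05},
  {"x": 0.15,"y": -0.25,"z": 0.1,"wx": 0,"wy": 0,"wz": 0.05},
  {"x": 0.15,"y": -0.25,"z": 0.1,"wx": 0,"wy": 0,"wz": 0.05},
  {"x": 0.15,"y": -0.25,"z": 0.05,"wx": 0,"wy": 0,"wz": 0},
  {"x": 0.1,"y": -0.2,"z": 0,"wx": 0,"wy": 0,"wz": 0},
])

```text
time: 2.68
ee_pos: [0.4482, 0.2274, 0.3439]
eef_rot: [-1.216, 1.204, 1.211]
contact_force: [0.9, 0.6, 0.4]
finger_gap: 0.0855
```

```bash
cat > look.py <<'E'
from h import *
import sys
np.set_printoptions(precision=4,suppress=True)
def look(name,things,save_as):
    s=readout.sense(); c=cam('wrist'); im=vision.read_camera('wrist'); save(im,save_as)
    print(s['time'],s['ee_pos'],R.from_rotvec(s["eef_rot"]).as_matrix()[:,2])
    for k,z in things.items():
        for r in place_of(k,'wrist')[:5]: print(k,round(r['score'],2),np.array(r['point']),ray(c,r['point'],z))
E
python3 - <<'E'
from look import *
look('wrist',{'box':0,'screw_slot':.038,'box_hole0':.07,'stand':0,'driver_grip':.118,'driver_tip':.013},'w1')
E
```

```text
2.675 [0.4482 0.2274 0.3439] [-0.0068  1.     -0.0007]
box 0.78 [317.3 170.9] [0.4725 0.2227 0.    ]
box 0.77 [440.8 263.7] [0.6405 0.4457 0.    ]
screw_slot 0.48 [449.3 268. ] [0.6277 0.444  0.038 ]
box_hole0 0.9 [343.3  15.1] [0.2645 0.2542 0.07  ]
box_hole0 0.88 [365.3 129.7] [0.4019 0.2873 0.07  ]
box_hole0 0.85 [290.5 112.7] [0.3805 0.1875 0.07  ]
box_hole0 0.82 [492.2 240.8] [0.5636 0.4882 0.07  ]
box_hole0 0.7 [421.4 245.5] [0.5714 0.3805 0.07  ]
stand 0.69 [170.2 190.4] [ 0.5066 -0.0231  0.    ]
stand 0.36 [102.3 305.5] [ 0.7366 -0.1904  0.    ]
driver_grip 0.86 [136.2 209.8] [ 0.5008 -0.0113  0.118 ]
```

View pics/w1.png

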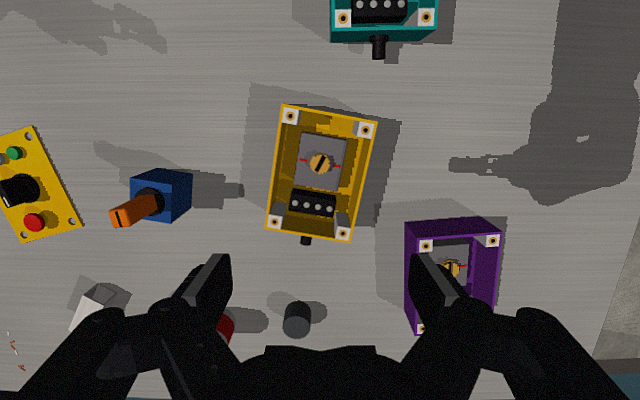

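The yellow box is centred at (320,172), with its gland at (305,240), its screw at (320,163) and its rings at about (290,115), (366,130), (275,222) and (343,233). The driver and stand are at (150,195), clear of the box. Next I'll measure the box and slot and make one enlarged crop.

```bash
cat > boxm.py <<'E'
from h import *
def holes(im,c,approx,z):
    """dark centre near each approx pixel"""
    out=[]
    g=cv2.cvtColor(im,cv2.COLOR_RGB2GRAY).astype(float)
    for p in approx:
        x,y=np.round(p).astype(int); w=g[y-5:y+6,x-5:x+6]
        k=np.clip(np.percentile(w,50)-w,0,None); k[k<.4*k.max()]=0
        yy,xx=np.mgrid[y-5:y+6,x-5:x+6]
        out.append([(k*xx).sum()/k.sum(),(k*yy).sum()/k.sum()])
    return np.array(out),np.array([ray(c,p,z) for p in out])
def fit(model,W):
    A=model-model.mean(0);B=W-W.mean(0)
    th=np.arctan2((A[:,0]*B[:,1]-A[:,1]*B[:,0]).sum(),(A*B).sum())
    Rm=np.array([[np.cos(th),-np.sin(th)],[np.sin(th),np.cos(th)]])
    t=W.mean(0)-Rm@model.mean(0)
    return t,th,np.linalg.norm((Rm@model.T).T+t-W,axis=1)
M=np.array([[.076,.051],[.076,-.051],[-.076,-.051],[-.076,.051]])
E
python3 - <<'E'
from boxm import *
np.set_printoptions(precision=4,suppress=True)
im=cv2.imread('pics/w1.png')[:,:,::-1]; c=cam('wrist')
px,W=holes(im,c,[(343,233),(275,222),(290,116),(366,130)],.07)
print(px);print(W)
t,th,r=fit(M,W[:,:2]); print('box',t,np.degrees(th),r)
p=t+np.array([np.cos(th),np.sin(th)])*-.015; print('screw',p, proj(c,[*p,.045]))
def big(a,b,x,y): return cv2.resize(im[y:y+b,x:x+a],None,fx=4,fy=4,interpolation=cv2.INTER_CUBIC)
a=big(90,140,265,100); b=big(100,140,105,130)
save(np.hstack([a,b]),'w1c')
E
```

```text
[[342.4671 233.1849]
 [274.0254 221.5167]
 [289.8063 115.5838]
 [365.1219 129.7419]]
[[0.5491 0.2635 0.07  ]
 [0.5315 0.163  0.07  ]
 [0.3821 0.1891 0.07  ]
 [0.3996 0.2894 0.07  ]]
box [0.4656 0.2263] -9.878815885742632 [0.0001 0.0002 0.0002 0.0002]
screw [0.4508 0.2289] [[319.5388 164.0259]]
```

View pics/w1c.png

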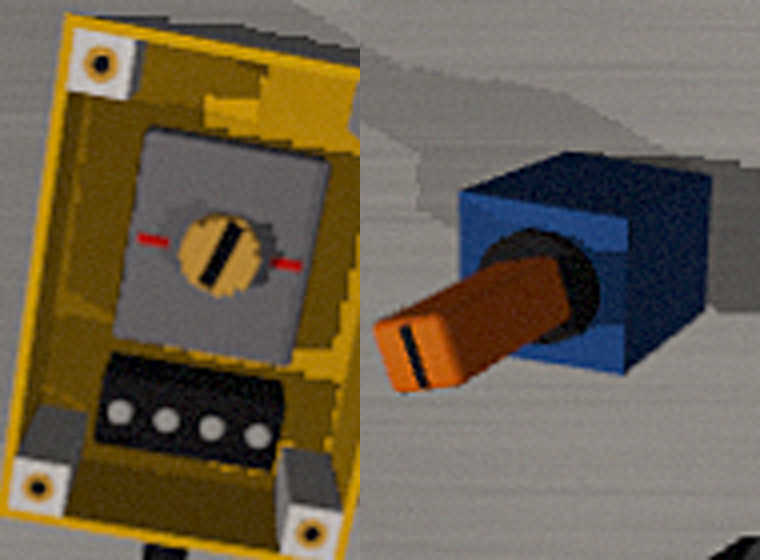

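```bash
python3 - <<'E'
from boxm import *
np.set_printoptions(precision=4,suppress=True)
im=cv2.imread('pics/w1.png')[:,:,::-1]; c=cam('wrist')
cr=np.array([(375,325),(440,310),(460,380),(397,392),(405,330),(420,385)],float)
W=np.array([ray(c,(105+(X-360)/4,130+Y/4),.148) for X,Y in cr]); print(W); print(W[:4].mean(0))
for a,b in [(0,3),(1,2),(4,5),(0,1),(3,2)]:
    v=W[b]-W[a]; print(np.degrees(np.arctan2(v[1],v[0])),np.linalg.norm(v))
s=np.array([(465,190),(630,220),(625,375)],float); S=np.array([ray(c,(105+(X-360)/4,130+Y/4),.075) for X,Y in s]);print('stand',S,(S[0]+S[2])/2)
# slot
g=cv2.cvtColor(im,cv2.COLOR_RGB2GRAY)
pts=[ray(c,(x,y),.045)[:2] for y in range(155,174) for x in range(310,330) if g[y,x]<50 and np.linalg.norm(ray(c,(x,y),.045)[:2]-[.4508,.2289])<.0135]
P=np.array(pts);print(len(P),P.mean(0)); u,sv,v=np.linalg.svd(P-P.mean(0)); print(sv,np.degrees(np.arctan2(v[0,1],v[0,0])))
print(readout.sense()['q'])
E
```

```text
[[ 0.4908 -0.0227  0.148 ]
 [ 0.4858 -0.0017  0.148 ]
 [ 0.5081  0.0004  0.148 ]
 [ 0.5122 -0.0201  0.148 ]
 [ 0.4922 -0.0137  0.148 ]
 [ 0.5099 -0.0124  0.148 ]]
[ 0.4992 -0.011   0.148 ]
6.931508441806856 0.021636842904820243
5.491837016264097 0.02233010455225385
4.19866977321328 0.017657865160483115
103.17357020441986 0.02155323780290353
101.47295253768998 0.02093014182762859
stand [[ 0.4659 -0.0346  0.075 ]
 [ 0.4764  0.0229  0.075 ]
 [ 0.5346  0.0132  0.075 ]] [ 0.5002 -0.0107  0.075 ]
59 [0.4498 0.2293]
[0.0547 0.0116] -28.077061954622234
[ 0.3451  0.2102  1.6869 -0.0017  1.2436 -1.2339]
```

Emit:
arm_command([
  {"x": 0.06,"y": -0.25,"z": -0.05,"wx": 0,"wy": 0,"wz": 0.07},
  {"x": 0.06,"y": -0.25,"z": -0.1,"wx": 0,"wy": 0,"wz": 0},
  {"x": 0.06,"y": -0.25,"z": -0.1,"wx": 0,"wy": 0,"wz": 0},
  {"x": 0.06,"y": -0.25,"z": -0.1,"wx": 0,"wy": 0,"wz": 0},
  {"x": 0.015,"y": -0.19,"z": -0.1,"wx": 0,"wy": 0,"wz": 0},
  {"x": 0,"y": 0,"z": 0,"wx": 0,"wy": 0,"wz": 0},
])

```text
time: 3.78
ee_pos: [0.4975, -0.0074, 0.2501]
eef_rot: [-1.31, 1.139, 1.307]
contact_force: [-0.1, 0.6, 1.1]
finger_gap: 0.0856
```

```bash
python3 - <<'E'
from look import *
look('wrist',{'driver_grip':.118,'stand':0},'w2')
im=cv2.imread('pics/w2.png'); c=cam('wrist')
p=proj(c,[.4992,-.011,.148])[0]; print(p)
x,y=np.clip(p.astype(int),[100,75],[539,324])
cv2.imwrite('pics/w2c.png',cv2.resize(im[y-75:y+75,x-100:x+100],None,fx=4,fy=4,interpolation=cv2.INTER_CUBIC)); print(x-100,y-75)
E
```

```text
3.775 [ 0.4975 -0.0074  0.2501] [-0.1358  0.9907  0.0001]
driver_grip 0.93 [310.8 192.9] [ 0.5011 -0.0162  0.118 ]
driver_grip 0.7 [177.5 304. ] [ 0.6425 -0.1419  0.118 ]
stand 0.67 [309.7 175.4] [ 0.5105 -0.0198  0.    ]
stand 0.6 [535.9 254.5] [0.5822 0.3221 0.    ]
[314.0187 199.2692]
214 124
```

View pics/w2c.png

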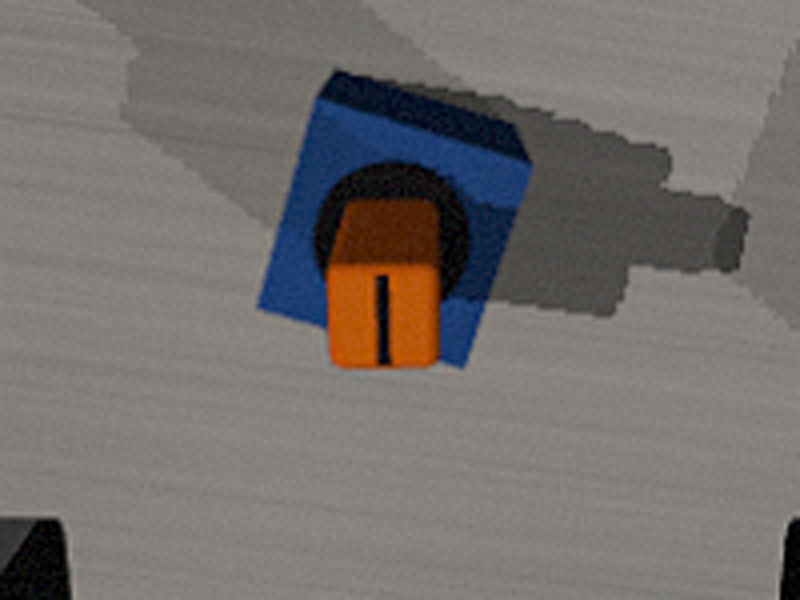

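The handle top is at crop (384,316) and square to the jaws. The stand's top corners are at (318,97), (530,163), (463,367) and (258,307).

```bash
python3 - <<'E'
from h import *
np.set_printoptions(precision=4,suppress=True)
c=cam('wrist'); f=lambda X,Y,z: ray(c,(214+X/4,124+Y/4),z)
h=[f(327,265,.148),f(440,265,.148),f(438,367,.148),f(332,367,.148)]; print('handle',np.mean(h,0),h)
s=[f(318,97,.075),f(530,163,.075),f(463,367,.075),f(258,307,.075)]; print('stand',np.mean(s,0),s)
v=s[3]-s[0]; print(np.degrees(np.arctan2(v[1],v[0])),np.linalg.norm(v))
a,b=f(382,275,.148),f(383,362,.148); v=b-a; print('blade',np.degrees(np.arctan2(v[1],v[0])))
s=readout.sense(); print(np.mean(h,0)-s['ee_pos'])
E
```

```text
handle [ 0.5031 -0.0139  0.148 ] [array([ 0.4935, -0.0272,  0.148 ]), array([ 0.4902, -0.0038,  0.148 ]), array([ 0.5128, -0.001 ,  0.148 ]), array([ 0.5159, -0.0236,  0.148 ])]
stand [ 0.5035 -0.0139  0.075 ] [array([ 0.4691, -0.038 ,  0.075 ]), array([0.4787, 0.0197, 0.075 ]), array([0.538 , 0.0105, 0.075 ]), array([ 0.5284, -0.0479,  0.075 ])]
-9.469461180201968 0.06010371158705197
blade 7.953249612879364
[ 0.0051 -0.0085 -0.1038]
```

Emit:
arm_command([
  {"x": 0.028,"y": -0.033,"z": -0.05,"wx": 0,"wy": 0,"wz": 0},
  {"x": 0,"y": 0,"z": -0.2,"wx": 0,"wy": 0,"wz": 0},
  {"x": 0,"y": 0,"z": -0.2,"wx": 0,"wy": 0,"wz": 0},
  {"x": 0,"y": 0,"z": -0.2,"wx": 0,"wy": 0,"wz": 0},
  {"x": 0,"y": 0,"z": -0.09,"wx": 0,"wy": 0,"wz": 0},
  {"x": 0,"y": 0,"z": 0,"wx": 0,"wy": 0,"wz": 0},
], claw=1)

```text
time: 4.68
ee_pos: [0.5058, -0.0077, 0.1001]
eef_rot: [-1.324, 1.127, 1.307]
contact_force: [-0.4, 0.9, 1.2]
finger_gap: 0.0851
```

Emit:
arm_command([
  {"x": 0,"y": 0,"z": 0,"wx": 0,"wy": 0,"wz": 0},
  {"x": 0,"y": 0,"z": 0,"wx": 0,"wy": 0,"wz": 0},
  {"x": 0,"y": 0,"z": 0,"wx": 0,"wy": 0,"wz": 0},
  {"x": 0,"y": 0,"z": 0,"wx": 0,"wy": 0,"wz": 0},
  {"x": 0,"y": 0,"z": 0,"wx": 0,"wy": 0,"wz": 0},
  {"x": 0,"y": 0,"z": 0,"wx": 0,"wy": 0,"wz": 0},
  {"x": 0,"y": 0,"z": 0,"wx": 0,"wy": 0,"wz": 0},
  {"x": 0,"y": 0,"z": 0,"wx": 0,"wy": 0,"wz": 0},
], claw=-1, force=70)

```text
time: 5.68
ee_pos: [0.5071, -0.0074, 0.1028]
eef_rot: [-1.328, 1.124, 1.304]
contact_force: [-0.4, -0.4, -1.5]
finger_gap: 0.0232
```

Emit:
arm_command([
  {"x": 0,"y": 0,"z": 0.1,"wx": 0,"wy": 0,"wz": 0},
  {"x": 0,"y": 0,"z": 0.2,"wx": 0,"wy": 0,"wz": 0},
  {"x": 0,"y": 0,"z": 0.2,"wx": 0,"wy": 0,"wz": 0},
  {"x": 0,"y": 0,"z": 0.15,"wx": 0,"wy": 0,"wz": 0},
])

```text
time: 6.18
ee_pos: [0.5056, -0.0072, 0.2341]
eef_rot: [-1.324, 1.128, 1.309]
contact_force: [-0.5, -0.5, -1.3]
finger_gap: 0.0232
```

Emit:
arm_command([
  {"x": -0.03,"y": 0.15,"z": 0,"wx": 0,"wy": 0,"wz": -0.1},
  {"x": -0.05,"y": 0.23,"z": 0,"wx": 0,"wy": 0,"wz": -0.1},
  {"x": -0.05,"y": 0.23,"z": 0,"wx": 0,"wy": 0,"wz": -0.1},
  {"x": -0.05,"y": 0.23,"z": 0,"wx": 0,"wy": 0,"wz": -0.1},
  {"x": -0.05,"y": 0.2,"z": 0,"wx": 0,"wy": 0,"wz": 0},
  {"x": 0,"y": 0.1,"z": 0,"wx": 0,"wy": 0,"wz": 0},
  {"x": 0,"y": 0,"z": 0,"wx": 0,"wy": 0,"wz": 0},
])

```text
time: 7.05
ee_pos: [0.4578, 0.227, 0.2365]
eef_rot: [-0.843, 1.399, 0.819]
contact_force: [-0.9, -1.0, -1.6]
finger_gap: 0.0232
```

```bash
cat > drv.py <<'E'
from h import *
np.set_printoptions(precision=4,suppress=True)
def st(im=True,tag='x'):
    s=readout.sense(); Rm=R.from_rotvec(s["eef_rot"]).as_matrix(); yaw=np.degrees(np.arctan2(Rm[1,2],Rm[0,2]))
    print(s['time'],s['ee_pos'],'down',Rm[:,0],'blade yaw',yaw-90,'F',s['contact_force'],'T',s['wrist_torque'],'gap',s['finger_gap']); return s,Rm,yaw
E
python3 - <<'E'
from drv import *
s,Rm,yaw=st(); e=s['ee_pos']
for n in ['scene','side','wrist']:
    c=cam(n); im=vision.read_camera(n); save(im,n+'3')
    for k,z in {'driver_tip':e[2]-.0898,'driver_grip':e[2]+.019}.items():
        for r in place_of(k,n)[:2]: print(n,k,round(r['score'],2),np.array(r['point']),ray(c,r['point'],z)-e)
    print(proj(c,e-[0,0,.0898]))
E
```

```text
7.05 [0.4578 0.227  0.2365] down [ 0.0131 -0.0096 -0.9999] blade yaw -28.768551921302596 F [-0.8931 -0.9787 -1.582 ] T [ 0.052   0.0353 -0.033 ] gap 0.023196420352140344
scene driver_tip 0.84 [387.2 173.1] [-0.0091 -0.0012 -0.0898]
scene driver_tip 0.53 [302.2 221.9] [ 0.1533 -0.2372 -0.0898]
scene driver_grip 0.88 [392.6 146.5] [-0.0014 -0.0022  0.019 ]
[[388.0528 175.5117]]
side driver_tip 0.47 [276.5 169.2] [-0.0143 -0.0087 -0.0898]
side driver_tip 0.24 [299.3 176.1] [ 0.0162 -0.0808 -0.0898]
side driver_grip 0.68 [276.2 132.4] [-0.0049 -0.0051  0.019 ]
side driver_grip 0.65 [373.2 308.2] [-0.2136 -0.6657  0.019 ]
[[279.3461 166.5997]]
wrist driver_tip 0.74 [319.  197.9] [-0.0033 -0.001  -0.0898]
wrist driver_tip 0.53 [320.  196.3] [-0.0041  0.0004 -0.0898]
wrist driver_grip 0.68 [ 45.2 353.7] [-0.0272 -0.1542  0.019 ]
wrist driver_grip 0.56 [321.5 258.9] [-0.0067  0.0028  0.019 ]
[[322.0373 200.7713]]
```

```bash
python3 -c "
import cv2; im=cv2.imread('pics/wrist3.png'); cv2.imwrite('pics/w3c.png',cv2.resize(im[110:260,220:420],None,fx=4,fy=4,interpolation=cv2.INTER_CUBIC))"
```

```text
(no output)
```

View pics/w3c.png

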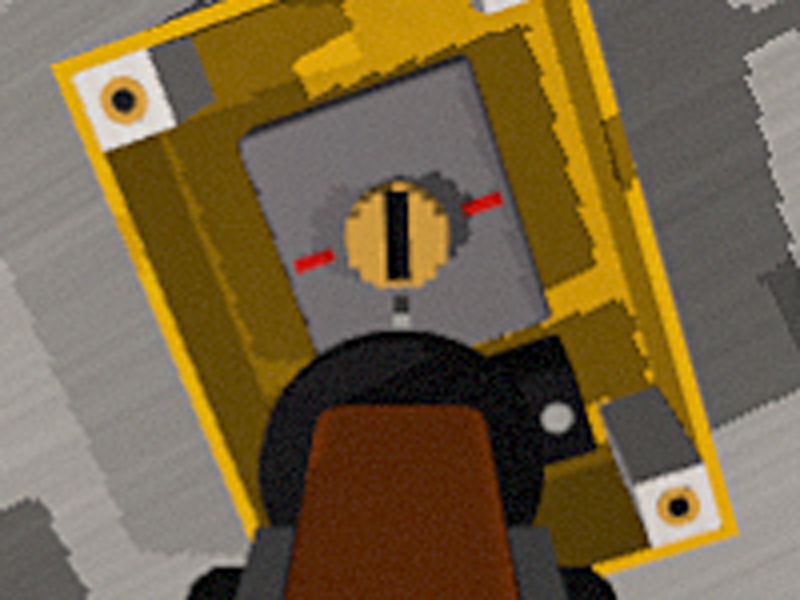

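The blade's near corner peeks out at crop (400,297), px (320,184). The slot at (398,235) is parallel to it.

```bash
python3 - <<'E'
from drv import *
s,Rm,yaw=st(); e=s['ee_pos']; c=cam('wrist')
b=np.radians(yaw-90); d=np.array([np.cos(b),np.sin(b),0])
for tipd in (.0898,.086):
    p=ray(c,(320,184.3),e[2]-tipd)+.01*d; print(tipd,'tip off',p-e,'along',(p-e)@d,'across',(p-e)@[-d[1],d[0],0])
for px in [(398,190),(398,278),(398,234)]: print(ray(c,(220+px[0]/4,110+px[1]/4),.045))
q=ray(c,(220+398/4,110+234/4),.045); print('slot centre - tip xy',q-p)
E
```

```text
7.5 [0.4583 0.2254 0.2367] down [ 0.0133 -0.0096 -0.9999] blade yaw -28.93759629066267 F [-0.0332  0.2877 -1.5037] T [ 0.0011 -0.0329  0.0309] gap 0.023094702328339645
0.0898 tip off [-0.0045  0.0022 -0.0898] along -0.004956264684546939 across -0.00025446427256448914
0.086 tip off [-0.0053  0.0027 -0.086 ] along -0.005948080415762773 across -0.0002492624258256377
[0.4414 0.2337 0.045 ]
[0.4631 0.2217 0.045 ]
[0.4521 0.2278 0.045 ]
slot centre - tip xy [-0.0008 -0.0003 -0.1057]
```

Emit:
arm_command([
  {"x": 0,"y": 0,"z": -0.1,"wx": 0.006,"wy": 0.0085,"wz": 0},
  {"x": 0,"y": 0,"z": -0.15,"wx": 0,"wy": 0,"wz": 0},
  {"x": 0,"y": 0,"z": -0.13,"wx": 0,"wy": 0,"wz": 0},
  {"x": 0,"y": 0,"z": -0.05,"wx": 0,"wy": 0,"wz": 0},
])

```text
time: 8.0
ee_pos: [0.4592, 0.2246, 0.1497]
eef_rot: [-0.828, 1.404, 0.828]
contact_force: [-0.5, 0.4, -1.3]
finger_gap: 0.023
```

```bash
python3 -c "
from drv import *
st()"
```

```text
8.0 [0.4592 0.2246 0.1497] down [ 0.0028  0.0011 -1.    ] blade yaw -29.03240932863951 F [-0.4707  0.4088 -1.3339] T [-0.0128 -0.0538 -0.0005] gap 0.023029910308674566
```

Emit:
arm_command([
  {"x": -0.012,"y": 0.004,"z": -0.03,"wx": 0,"wy": 0,"wz": 0},
  {"x": 0,"y": 0,"z": -0.03,"wx": 0,"wy": 0,"wz": 0},
  {"x": 0,"y": 0,"z": -0.03,"wx": 0,"wy": 0,"wz": 0},
  {"x": 0,"y": 0,"z": 0,"wx": 0,"wy": 0,"wz": 0},
])

```text
time: 8.5
ee_pos: [0.4574, 0.2256, 0.132]
eef_rot: [-0.828, 1.402, 0.827]
contact_force: [-0.5, -0.1, -1.4]
finger_gap: 0.0232
```

```bash
python3 -c "
from drv import *
st(); im=vision.read_camera('wrist'); cv2.imwrite('pics/w4c.png',cv2.resize(im[110:260,220:420,::-1],None,fx=4,fy=4,interpolation=cv2.INTER_CUBIC))"
```

```text
8.5 [0.4574 0.2256 0.132 ] down [ 0.0045  0.0017 -1.    ] blade yaw -29.037431957809268 F [-0.4585 -0.1297 -1.384 ] T [-0.0697  0.0961  0.0127] gap 0.023191254564711734
```

View pics/w4c.png

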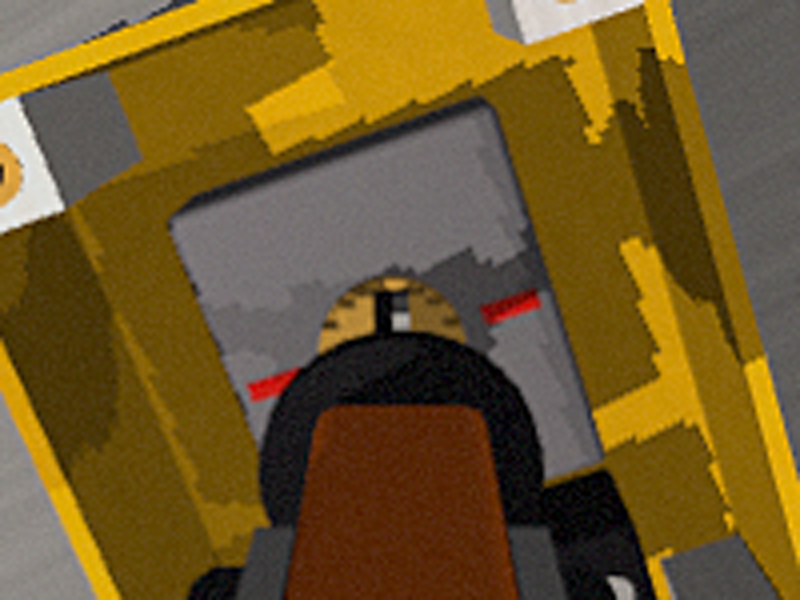

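The blade at crop (400,315) sits a little right of the slot's middle (392). I'll shift it about 1 mm left and go 3 mm deeper.

Emit:
arm_command([
  {"x": -0.004,"y": -0.006,"z": 0,"wx": 0,"wy": 0,"wz": 0},
  {"x": 0,"y": 0,"z": -0.01,"wx": 0,"wy": 0,"wz": 0},
  {"x": 0,"y": 0,"z": -0.01,"wx": 0,"wy": 0,"wz": 0},
  {"x": 0,"y": 0,"z": 0,"wx": 0,"wy": 0,"wz": 0},
])

```text
time: 9.05
ee_pos: [0.4569, 0.2244, 0.1286]
eef_rot: [-0.829, 1.401, 0.827]
contact_force: [-0.5, -0.5, -2.0]
finger_gap: 0.0234
```

```bash
python3 -c "
from drv import *
st()"
```

```text
9.05 [0.4569 0.2244 0.1286] down [ 0.006   0.0022 -1.    ] blade yaw -29.035161302771833 F [-0.512  -0.4889 -2.0229] T [-0.0099 -0.0206 -0.0039] gap 0.02336048445182933
```

Emit:
arm_command([
  {"x": -0.0024,"y": -0.002,"z": 0,"wx": -0.001,"wy": 0.003,"wz": -0.1},
  {"x": -0.0029,"y": -0.002,"z": 0,"wx": 0,"wy": 0,"wz": -0.1},
  {"x": -0.0034,"y": -0.0015,"z": 0,"wx": 0,"wy": 0,"wz": -0.1},
  {"x": -0.0038,"y": -0.001,"z": 0,"wx": 0,"wy": 0,"wz": -0.1},
  {"x": 0,"y": 0,"z": 0,"wx": 0,"wy": 0,"wz": 0},
])

```text
time: 9.68
ee_pos: [0.4538, 0.2221, 0.1286]
eef_rot: [-0.33, 1.547, 0.327]
contact_force: [-0.9, -0.3, -1.8]
finger_gap: 0.0232
```

```bash
cat >> drv.py <<'E'
C=np.array([.4510,.2287])
def want():
    s,Rm,yaw=st(); th=np.radians(yaw-90); r=.0055*np.array([np.cos(th),np.sin(th)])
    tilt=Rm[:2,0]/-Rm[2,0]*.09
    print('TCP shift needed/200mm',(C+r-tilt-s['ee_pos'][:2])/.2,'tilt fix wx,wy',-Rm[1,0]/1.571,Rm[0,0]/1.571)
E
python3 -c "
from drv import *
want()"
```

```text
9.675 [0.4538 0.2221 0.1286] down [-0.001  -0.0021 -1.    ] blade yaw -65.97891930570016 F [-0.9391 -0.3162 -1.8433] T [-0.1221 -0.0488  0.0494] gap 0.023217643567583626
TCP shift needed/200mm [-0.0023  0.0086] tilt fix wx,wy 0.001351932752261444 -0.0006547474192824129
```

Emit:
arm_command([
  {"x": -0.0045,"y": 0.002,"z": 0,"wx": 0,"wy": 0,"wz": -0.1},
  {"x": -0.0048,"y": 0.003,"z": 0,"wx": 0,"wy": 0,"wz": -0.1},
  {"x": -0.0043,"y": 0.002,"z": 0,"wx": 0,"wy": 0,"wz": -0.1},
  {"x": -0.0043,"y": 0.002,"z": 0,"wx": 0,"wy": 0,"wz": -0.1},
  {"x": 0,"y": 0,"z": 0,"wx": 0,"wy": 0,"wz": 0},
])

```text
time: 10.3
ee_pos: [0.4508, 0.2227, 0.1286]
eef_rot: [0.158, 1.566, -0.164]
contact_force: [0.9, -1.8, -2.0]
finger_gap: 0.0234
```

```bash
python3 -c "
from drv import *
want()"
```

```text
10.3 [0.4508 0.2227 0.1286] down [-0.0019 -0.0036 -1.    ] blade yaw -101.73739370992114 F [ 0.9069 -1.8306 -2.015 ] T [-0.4233 -0.1333  0.0607] gap 0.02337495513516433
TCP shift needed/200mm [-0.0036  0.0045] tilt fix wx,wy 0.0023082858952145797 -0.0012359321515370075
```

Emit:
arm_command([
  {"x": -0.0035,"y": 0.003,"z": 0,"wx": 0,"wy": 0,"wz": -0.05},
  {"x": -0.003,"y": 0.003,"z": 0,"wx": 0,"wy": 0,"wz": -0.05},
  {"x": 0,"y": 0,"z": 0,"wx": 0,"wy": 0,"wz": 0},
])

```text
time: 10.68
ee_pos: [0.4501, 0.2234, 0.1286]
eef_rot: [0.268, 1.554, -0.276]
contact_force: [0.6, -3.1, -1.7]
finger_gap: 0.0235
```

```bash
python3 -c "
from drv import *
want(); im=vision.read_camera('wrist'); cv2.imwrite('pics/w5c.png',cv2.resize(im[110:260,220:420,::-1],None,fx=4,fy=4,interpolation=cv2.INTER_CUBIC))"
```

```text
10.675 [0.4501 0.2234 0.1286] down [-0.0016 -0.0044 -1.    ] blade yaw -109.84969986192573 F [ 0.6043 -3.0734 -1.7231] T [-0.7188 -0.1566  0.038 ] gap 0.023481233536759627
TCP shift needed/200mm [-0.004   0.0028] tilt fix wx,wy 0.002799330448508734 -0.0010036311402905223
```

View pics/w5c.png

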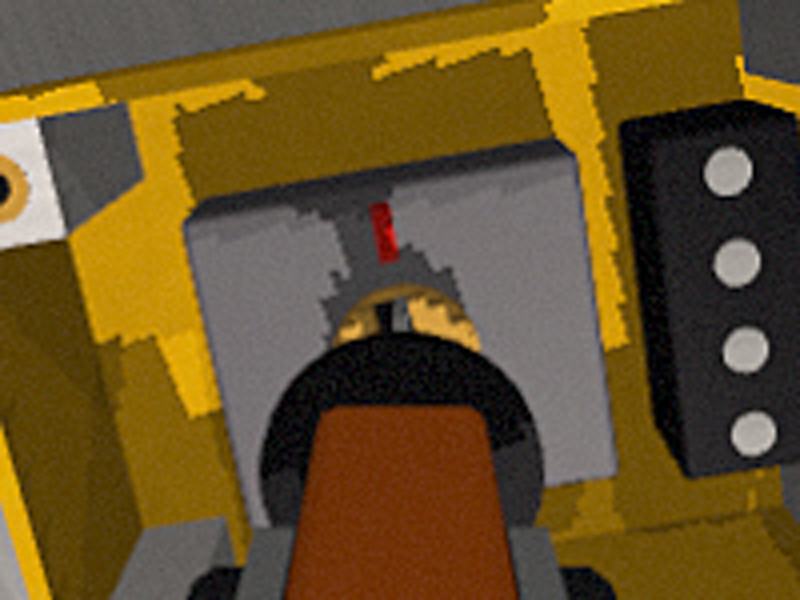

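Emit:
arm_command([
  {"x": -0.004,"y": 0.003,"z": 0,"wx": 0,"wy": 0,"wz": -0.04},
  {"x": -0.002,"y": 0.002,"z": 0,"wx": 0,"wy": 0,"wz": 0},
])

```text
time: 10.98
ee_pos: [0.4496, 0.2241, 0.1286]
eef_rot: [0.311, 1.547, -0.318]
contact_force: [2.7, -4.4, -1.9]
finger_gap: 0.0232
```

```bash
python3 -c "
from drv import *
want()"
```

```text
10.975 [0.4496 0.2241 0.1286] down [-0.0003 -0.0046 -1.    ] blade yaw -112.98479221597037 F [ 2.6568 -4.3764 -1.8518] T [-0.9977 -0.6228  0.0035] gap 0.023191203705870977
TCP shift needed/200mm [-0.0038 -0.0001] tilt fix wx,wy 0.0029127501948066144 -0.0001890322980232671
```

Emit:
arm_command([
  {"x": -0.003,"y": 0.002,"z": 0,"wx": 0,"wy": 0,"wz": -0.04},
  {"x": 0,"y": 0.0,"z": 0,"wx": 0,"wy": 0,"wz": 0},
])

```text
time: 11.22
ee_pos: [0.4495, 0.2243, 0.1287]
eef_rot: [0.354, 1.54, -0.361]
contact_force: [1.2, -3.7, -1.6]
finger_gap: 0.0229
```

```bash
python3 -c "
from drv import *
want()"
```

```text
11.225 [0.4495 0.2243 0.1287] down [ 0.0002 -0.0048 -1.    ] blade yaw -116.1308918661859 F [ 1.2254 -3.7321 -1.5719] T [-0.8038 -0.2761  0.087 ] gap 0.022934226764423367
TCP shift needed/200mm [-0.0045 -0.0007] tilt fix wx,wy 0.003067803761709317 0.00015541778941649306
```

Emit:
arm_command([
  {"x": -0.003,"y": 0,"z": 0,"wx": 0,"wy": 0,"wz": -0.04},
  {"x": 0,"y": 0.0,"z": 0,"wx": 0,"wy": 0,"wz": 0},
])

```text
time: 11.48
ee_pos: [0.4491, 0.2244, 0.1286]
eef_rot: [0.397, 1.532, -0.404]
contact_force: [2.1, -2.2, -2.4]
finger_gap: 0.023
```

```bash
python3 -c "
from drv import *
want()"
```

```text
11.475 [0.4491 0.2244 0.1286] down [ 0.0003 -0.0048 -1.    ] blade yaw -119.30476237391983 F [ 2.0599 -2.1634 -2.4176] T [-0.624  -0.3819  0.3257] gap 0.02300802311077284
TCP shift needed/200mm [-0.004  -0.0002] tilt fix wx,wy 0.0030786588683977606 0.0002146530210606015
```

Emit:
arm_command([
  {"x": -0.003,"y": 0,"z": 0,"wx": 0,"wy": 0,"wz": -0.04},
  {"x": 0,"y": 0.0,"z": 0,"wx": 0,"wy": 0,"wz": 0},
])

```text
time: 11.72
ee_pos: [0.4487, 0.2245, 0.1286]
eef_rot: [0.44, 1.523, -0.447]
contact_force: [2.0, -2.4, -3.0]
finger_gap: 0.0237
```

```bash
python3 -c "
from drv import *
want()"
```

```text
11.725 [0.4487 0.2245 0.1286] down [ 0.0006 -0.0049 -1.    ] blade yaw -122.46694600353219 F [ 1.9861 -2.3855 -3.0453] T [-0.6327 -0.4539  0.5765] gap 0.02366657427813323
TCP shift needed/200mm [-0.0034 -0.0001] tilt fix wx,wy 0.003112740634257864 0.00036544874078918356
```

The torque rises sharply (0.09, 0.33, 0.58 N m), so the screw is at its stop. I'll back off within the play, lift and look.

Emit:
arm_command([
  {"x": 0.003,"y": -0.001,"z": 0,"wx": 0,"wy": 0,"wz": 0.06},
  {"x": 0.003,"y": -0.001,"z": 0,"wx": 0,"wy": 0,"wz": 0.06},
  {"x": 0,"y": 0,"z": 0.03,"wx": 0,"wy": 0,"wz": 0},
  {"x": 0,"y": 0,"z": 0.05,"wx": 0,"wy": 0,"wz": 0},
  {"x": 0,"y": 0,"z": 0.2,"wx": 0,"wy": 0,"wz": 0},
  {"x": 0,"y": 0,"z": 0.2,"wx": 0,"wy": 0,"wz": 0},
  {"x": 0,"y": 0,"z": 0.1,"wx": 0,"wy": 0,"wz": 0},
])

```text
time: 12.6
ee_pos: [0.4481, 0.2248, 0.2494]
eef_rot: [0.287, 1.553, -0.292]
contact_force: [-0.0, -0.1, -1.9]
finger_gap: 0.0232
```

```bash
python3 -c "
from drv import *
st(); im=vision.read_camera('wrist'); save(im,'w6'); cv2.imwrite('pics/w6c.png',cv2.resize(im[110:260,220:420,::-1],None,fx=4,fy=4,interpolation=cv2.INTER_CUBIC)); print(readout.sense()['q'])"
```

```text
12.6 [0.4481 0.2248 0.2494] down [-0.0025 -0.0031 -1.    ] blade yaw -111.13955470517419 F [-0.0145 -0.0768 -1.9427] T [-0.075  -0.0026 -0.0056] gap 0.023206941919265582
[ 0.3342  0.2943  1.8272 -0.0024  1.0208  0.7044]
```

View pics/w6c.png

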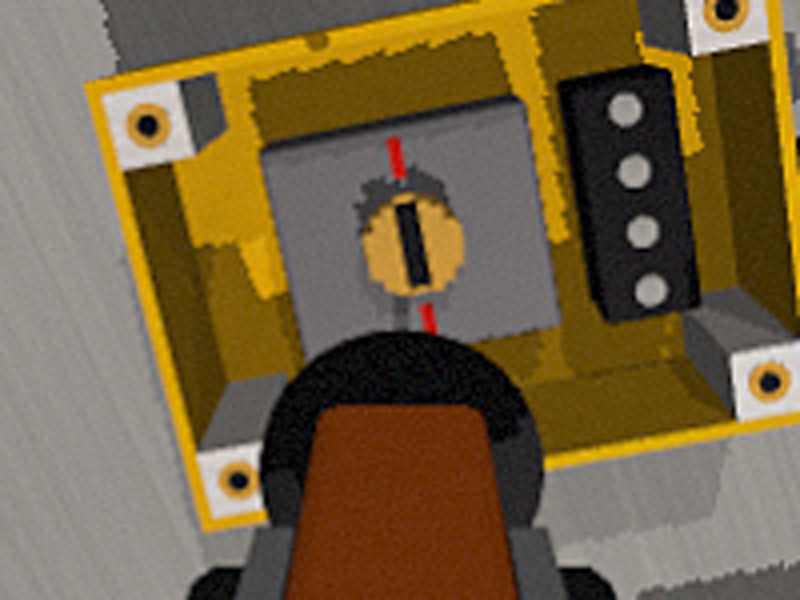

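The slot (403,203)-(422,287) is in line with the red marks (392,138) and (432,333), so the screw is home. Next I'll return the driver.

Emit:
arm_command([
  {"x": 0.025,"y": -0.1,"z": 0,"wx": 0,"wy": 0,"wz": 0.11},
  {"x": 0.025,"y": -0.1,"z": 0,"wx": 0,"wy": 0,"wz": 0.11},
  {"x": 0.025,"y": -0.1,"z": 0,"wx": 0,"wy": 0,"wz": 0.11},
  {"x": 0.025,"y": -0.1,"z": 0,"wx": 0,"wy": 0,"wz": 0.11},
  {"x": 0.025,"y": -0.1,"z": 0,"wx": 0,"wy": 0,"wz": 0.11},
  {"x": 0.025,"y": -0.1,"z": 0,"wx": 0,"wy": 0,"wz": 0.11},
  {"x": 0.025,"y": -0.1,"z": 0,"wx": 0,"wy": 0,"wz": 0.11},
  {"x": 0.025,"y": -0.1,"z": 0,"wx": 0,"wy": 0,"wz": 0.11},
  {"x": 0.025,"y": -0.1,"z": 0,"wx": 0,"wy": 0,"wz": 0.11},
  {"x": 0.025,"y": -0.1,"z": 0,"wx": 0,"wy": 0,"wz": 0.11},
  {"x": 0.025,"y": -0.1,"z": 0,"wx": 0,"wy": 0,"wz": 0.11},
  {"x": 0.025,"y": -0.1,"z": 0,"wx": 0,"wy": 0,"wz": 0.11},
])

```text
time: 14.15
ee_pos: [0.5058, -0.0201, 0.2515]
eef_rot: [-1.348, 1.112, 1.356]
contact_force: [-0.0, -0.3, -0.9]
finger_gap: 0.0227
```

Emit:
arm_command([
  {"x": 0,"y": 0,"z": 0,"wx": 0,"wy": 0,"wz": 0},
  {"x": 0,"y": 0,"z": 0,"wx": 0,"wy": 0,"wz": 0},
])

```text
time: 14.4
ee_pos: [0.5054, -0.0204, 0.2511]
eef_rot: [-1.343, 1.115, 1.353]
contact_force: [-0.3, 0.2, -1.0]
finger_gap: 0.023
```

```bash
cat > ret.py <<'E'
from drv import *
s,Rm,yaw=st(); b=np.radians(yaw-90); r=.0053*np.array([np.cos(b),np.sin(b)])
tilt=Rm[:2,0]/-Rm[2,0]*.09
print('shift/200',(np.array([.5035,-.0139])+r-tilt-s['ee_pos'][:2])/.2,'fix wx,wy',-Rm[1,0]/1.571,Rm[0,0]/1.571)
E
python3 ret.py; python3 -c "
from drv import *
im=vision.read_camera('wrist'); cv2.imwrite('pics/w7c.png',cv2.resize(im[110:260,220:420,::-1],None,fx=4,fy=4,interpolation=cv2.INTER_CUBIC))"
```

```text
14.4 [ 0.5054 -0.0204  0.2511] down [-0.0054  0.0021 -1.    ] blade yaw 10.868816086848469 F [-0.2597  0.2448 -1.0053] T [-0.025   0.0122 -0.0015] gap 0.023012402621157908
shift/200 [0.0191 0.0365] fix wx,wy -0.0013447191124263186 -0.003423367621852025
```

View pics/w7c.png

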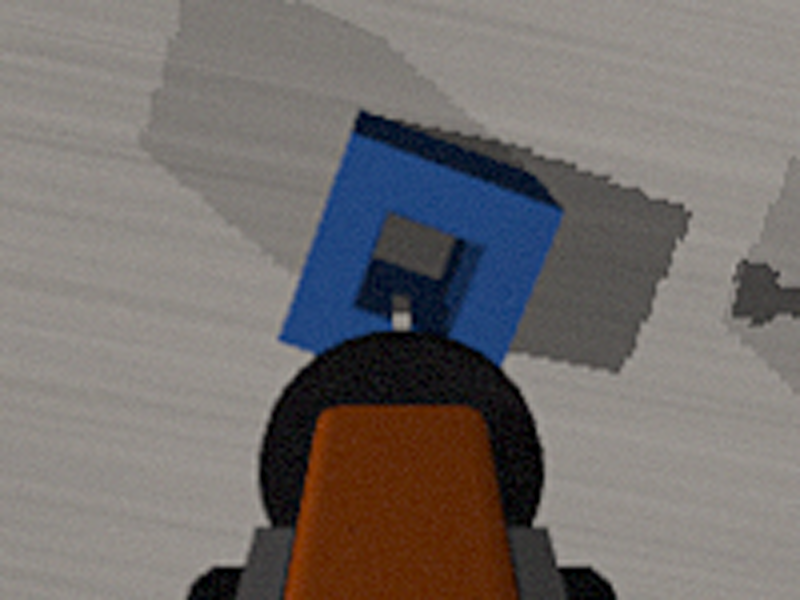

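The stand hole's rim corners are at about (392,212), (485,243) and (357,303), so its centre is near (421,273). The blade's near corner is at (402,296).

```bash
python3 -c "
from drv import *
c=cam('wrist'); s,Rm,yaw=st(); e=s['ee_pos']; b=np.radians(yaw-90); d=np.array([np.cos(b),np.sin(b),0])
h=ray(c,(325.25,178.25),.075); t=ray(c,(220+402/4,110+296/4),e[2]-.0898)+.01*d
print('hole',h,'tip',t-e,(t-e)@d,'move/200',(h-t)/.2)"
```

```text
14.45 [ 0.5054 -0.0203  0.2511] down [-0.0053  0.002  -1.    ] blade yaw 10.915247005377253 F [ 0.5205 -0.6416 -1.4515] T [ 0.0179 -0.0106 -0.0497] gap 0.023127300314295163
hole [ 0.5013 -0.0154  0.075 ] tip [-0.0072 -0.0014 -0.0898] -0.007285471749453645 move/200 [ 0.0155  0.0314 -0.4317]
```

Emit:
arm_command([
  {"x": 0.015,"y": 0.033,"z": 0,"wx": -0.001,"wy": -0.003,"wz": 0},
  {"x": 0,"y": 0,"z": -0.15,"wx": 0,"wy": 0,"wz": 0},
  {"x": 0,"y": 0,"z": -0.15,"wx": 0,"wy": 0,"wz": 0},
  {"x": 0,"y": 0,"z": 0,"wx": 0,"wy": 0,"wz": 0},
])

```text
time: 14.95
ee_pos: [0.5088, -0.0103, 0.1907]
eef_rot: [-1.347, 1.113, 1.344]
contact_force: [0.3, -0.2, -0.5]
finger_gap: 0.023
```

```bash
python3 ret.py
```

```text
14.95 [ 0.5088 -0.0103  0.1907] down [ 0.0021  0.0005 -1.    ] blade yaw 10.736541391504119 F [ 0.2795 -0.2288 -0.4758] T [-0.0148  0.0274 -0.0334] gap 0.022995018148445626
shift/200 [-0.0013 -0.0133] fix wx,wy -0.0002934005442347738 0.0013533436818595804
```

Emit:
arm_command([
  {"x": -0.003,"y": -0.014,"z": -0.03,"wx": 0,"wy": 0,"wz": 0},
  {"x": 0,"y": 0,"z": -0.1,"wx": 0,"wy": 0,"wz": 0},
  {"x": 0,"y": 0,"z": -0.1,"wx": 0,"wy": 0,"wz": 0},
  {"x": 0,"y": 0,"z": -0.1,"wx": 0,"wy": 0,"wz": 0},
  {"x": 0,"y": 0,"z": -0.08,"wx": 0,"wy": 0,"wz": 0},
  {"x": 0,"y": 0,"z": 0,"wx": 0,"wy": 0,"wz": 0},
])

```text
time: 15.7
ee_pos: [0.5113, -0.0129, 0.1118]
eef_rot: [-1.352, 1.108, 1.335]
contact_force: [0.5, -0.8, -0.4]
finger_gap: 0.0227
```

```bash
python3 ret.py
```

```text
15.7 [ 0.5113 -0.0129  0.1118] down [ 0.0121 -0.001  -0.9999] blade yaw 10.66583790637928 F [ 0.454  -0.8233 -0.4138] T [ 0.0563 -0.0341 -0.0278] gap 0.022676639412949364
shift/200 [-0.0183  0.0004] fix wx,wy 0.0006619841687148777 0.007689672936767316
```

Emit:
arm_command([
  {"x": -0.013,"y": 0,"z": 0,"wx": 0,"wy": 0.008,"wz": 0},
  {"x": -0.003,"y": 0,"z": -0.025,"wx": 0,"wy": 0,"wz": 0},
  {"x": 0,"y": 0,"z": -0.01,"wx": 0,"wy": 0,"wz": 0},
  {"x": 0,"y": 0,"z": 0,"wx": 0,"wy": 0,"wz": 0},
])

```text
time: 16.2
ee_pos: [0.509, -0.013, 0.1068]
eef_rot: [-1.347, 1.115, 1.342]
contact_force: [-0.5, 0.3, -1.4]
finger_gap: 0.0233
```

```bash
python3 ret.py
```

```text
16.2 [ 0.509  -0.013   0.1068] down [ 0.0026 -0.0017 -1.    ] blade yaw 10.65371713239034 F [-0.4783  0.3402 -1.3921] T [-0.0057  0.0038  0.0387] gap 0.023349483635721945
shift/200 [-0.0027  0.0014] fix wx,wy 0.001067202809784394 0.0016327958719753112
```

Emit:
arm_command([
  {"x": -0.001,"y": 0,"z": -0.015,"wx": 0,"wy": 0.001,"wz": 0},
  {"x": 0,"y": 0,"z": -0.01,"wx": 0,"wy": 0,"wz": 0},
  {"x": 0,"y": 0,"z": 0,"wx": 0,"wy": 0,"wz": 0},
])

```text
time: 16.58
ee_pos: [0.5088, -0.0131, 0.1028]
eef_rot: [-1.347, 1.116, 1.343]
contact_force: [0.1, 0.9, -1.2]
finger_gap: 0.0234
```

```bash
python3 ret.py
```

```text
16.575 [ 0.5088 -0.0131  0.1028] down [ 0.0017 -0.0018 -1.    ] blade yaw 10.656893567750231 F [ 0.1018  0.8836 -1.2173] T [-0.0751  0.0654 -0.0019] gap 0.023442940664626814
shift/200 [-0.0014  0.0015] fix wx,wy 0.001169695417400864 0.0010517677437208183
```

Emit:
arm_command([
  {"x": 0,"y": 0,"z": -0.008,"wx": 0,"wy": 0,"wz": 0},
  {"x": 0,"y": 0,"z": -0.004,"wx": 0,"wy": 0,"wz": 0},
])

```text
time: 16.82
ee_pos: [0.5089, -0.0131, 0.1026]
eef_rot: [-1.348, 1.115, 1.342]
contact_force: [-3.3, 0.0, 10.2]
finger_gap: 0.0226
```

```bash
python3 ret.py
```

```text
16.825 [ 0.5089 -0.0131  0.1026] down [ 0.0032 -0.0022 -1.    ] blade yaw 10.668179485432205 F [-3.2843  0.0207 10.1516] T [0.1547 0.7186 0.0094] gap 0.022601195154843576
shift/200 [-0.0023  0.0018] fix wx,wy 0.0013919045530928675 0.0020111152975606193
```

Collar seated (+10 N). Now open and lift.

Emit:
arm_command([
  {"x": 0,"y": 0,"z": 0.002,"wx": 0,"wy": 0,"wz": 0},
  {"x": 0,"y": 0,"z": 0,"wx": 0,"wy": 0,"wz": 0},
  {"x": 0,"y": 0,"z": 0,"wx": 0,"wy": 0,"wz": 0},
  {"x": 0,"y": 0,"z": 0,"wx": 0,"wy": 0,"wz": 0},
  {"x": 0,"y": 0,"z": 0,"wx": 0,"wy": 0,"wz": 0},
  {"x": 0,"y": 0,"z": 0.1,"wx": 0,"wy": 0,"wz": 0},
  {"x": 0,"y": 0,"z": 0.2,"wx": 0,"wy": 0,"wz": 0},
  {"x": 0,"y": 0,"z": 0.25,"wx": 0,"wy": 0,"wz": 0},
  {"x": 0,"y": 0,"z": 0.25,"wx": 0,"wy": 0,"wz": 0},
], claw=1)

```text
time: 17.95
ee_pos: [0.5071, -0.0129, 0.2636]
eef_rot: [-1.343, 1.12, 1.349]
contact_force: [-0.0, 0.5, 0.1]
finger_gap: 0.0853
```

Emit:
arm_command([
  {"x": 0,"y": -0.25,"z": 0.05,"wx": 0,"wy": 0,"wz": 0.05},
  {"x": 0,"y": -0.25,"z": 0.05,"wx": 0,"wy": 0,"wz": 0.03},
  {"x": 0,"y": -0.25,"z": 0,"wx": 0,"wy": 0,"wz": 0},
  {"x": 0,"y": -0.2,"z": 0,"wx": 0,"wy": 0,"wz": 0},
  {"x": 0,"y": -0.2,"z": 0,"wx": 0,"wy": 0,"wz": 0},
  {"x": 0,"y": 0,"z": 0,"wx": 0,"wy": 0,"wz": 0},
])

```text
time: 18.7
ee_pos: [0.5071, -0.2496, 0.2886]
eef_rot: [-1.444, 1.043, 1.436]
contact_force: [0.6, 0.6, -0.4]
finger_gap: 0.0857
```

```bash
python3 - <<'E'
from look import *
look('wrist',{'cover_grip':.03,'cover_hole0':.004},'w8')
E
```

```text
18.7 [ 0.5071 -0.2496  0.2886] [-0.3129  0.9498 -0.0044]
cover_grip 0.71 [304.  160.1] [ 0.5066 -0.2739  0.03  ]
cover_grip 0.31 [269.2  96.5] [ 0.4435 -0.3394  0.03  ]
cover_hole0 0.95 [341.2  99.7] [ 0.4178 -0.2509  0.004 ]
cover_hole0 0.9 [338.2 204.4] [ 0.558  -0.2065  0.004 ]
cover_hole0 0.88 [266.9 200.2] [ 0.5847 -0.3081  0.004 ]
cover_hole0 0.88 [268.7  97. ] [ 0.4447 -0.3442  0.004 ]
```

View pics/w8.png

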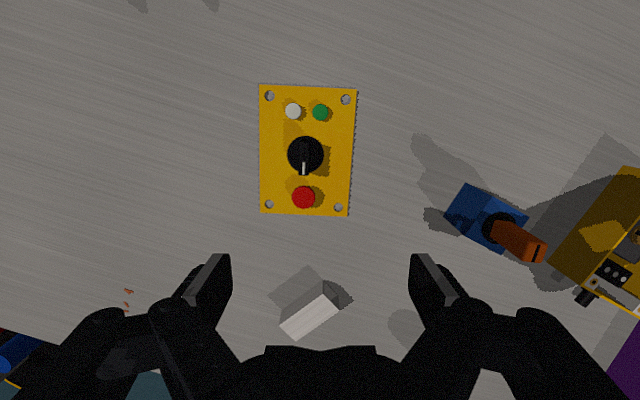

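The cover is at (306,152) with the red button at (303,197), and the driver stands upright in its stand at (495,230). Next I'll fit the plate.

```bash
cat > cov.py <<'E'
from boxm import *
def plate(im,c,z,roi):
    x0,y0,x1,y1=roi; hsv=cv2.cvtColor(np.ascontiguousarray(im),cv2.COLOR_RGB2HSV)
    m=np.zeros(im.shape[:2],np.uint8); m[y0:y1,x0:x1]=((abs(hsv[...,0].astype(int)-23)<8)&(hsv[...,1]>140)&(hsv[...,2]>50))[y0:y1,x0:x1]
    m=cv2.morphologyEx(m,cv2.MORPH_CLOSE,np.ones((3,3)))
    cs,h=cv2.findContours(m,cv2.RETR_CCOMP,cv2.CHAIN_APPROX_NONE)
    o=max(cs,key=cv2.contourArea); W=np.array([ray(c,p[0],z)[:2] for p in o])
    r=cv2.minAreaRect((W*1000).astype(np.float32)); print('rect mm',r)
    return r,cs
E
python3 - <<'E'
from cov import *
np.set_printoptions(precision=4,suppress=True)
im=cv2.imread('pics/w8.png')[:,:,::-1]; c=cam('wrist')
r,cs=plate(im,c,.004,(240,70,380,230))
hs=[k.mean(0)[0] for k in cs if 8<cv2.contourArea(k)<150]; print(np.array(hs),[cv2.contourArea(k) for k in cs if cv2.contourArea(k)>5])
H=np.array([(338.2,206.4),(267.5,202.5),(269,96),(345.5,99.5)])
g=[min(hs,key=lambda q:np.linalg.norm(q-h)) for h in H] if hs else H
for P in (H,np.array(g)):
    W=np.array([ray(c,p,.004)[:2] for p in P]); t,th,res=fit(M,W); print(t,np.degrees(th),res)
s=readout.sense(); print(s['ee_pos'],s['q'])
E
```

```text
rect mm ((502.52911376953125, -272.0435485839844), (180.01931762695312, 130.11155700683594), 15.630220413208008)
[[338.     206.5   ]
 [269.1852 203.6667]
 [345.2903  99.2903]
 [269.4375  95.4688]] [11666.0, 72.0, 74.5, 460.5, 1114.0, 227.0, 244.5, 97.5, 98.0]
[ 0.5024 -0.2725] 15.278434078329258 [0.0014 0.0018 0.0014 0.0006]
[ 0.5024 -0.2718] 15.622121424593377 [0.0006 0.0001 0.0003 0.0004]
[ 0.5073 -0.2468  0.2889] [-0.5694  0.3477  1.6356 -0.0011  1.1538 -2.4609]
```

Emit:
arm_command([
  {"x": -0.025,"y": -0.14,"z": -0.1,"wx": 0,"wy": 0,"wz": -0.029},
  {"x": 0,"y": 0,"z": -0.22,"wx": 0,"wy": 0,"wz": 0},
  {"x": 0,"y": 0,"z": -0.22,"wx": 0,"wy": 0,"wz": 0},
  {"x": 0,"y": 0,"z": -0.2,"wx": 0,"wy": 0,"wz": 0},
  {"x": 0,"y": 0,"z": -0.1,"wx": 0,"wy": 0,"wz": 0},
  {"x": 0,"y": 0,"z": 0,"wx": 0,"wy": 0,"wz": 0},
])

```text
time: 19.6
ee_pos: [0.5036, -0.268, 0.1184]
eef_rot: [-1.421, 1.062, 1.408]
contact_force: [0.1, 0.5, -0.2]
finger_gap: 0.0857
```

```bash
python3 - <<'E'
from drv import *
s,Rm,yaw=st(); c=cam('wrist'); im=vision.read_camera('wrist'); save(im,'w9')
from cov import plate
r,cs=plate(im,c,.004,(180,20,460,330)); print((np.array(r[0])/1000-s['ee_pos'][:2])/.2)
for x in place_of('cover_grip','wrist')[:2]: print(x['score'],ray(c,x['point'],.03))
E
```

```text
19.6 [ 0.5036 -0.268   0.1184] down [ 0.0061 -0.0047 -1.    ] blade yaw 16.197269093641992 F [ 0.1393  0.5324 -0.2348] T [-0.0109 -0.003  -0.0146] gap 0.08570946858951516
rect mm ((502.23291015625, -275.03887939453125), (179.77247619628906, 130.19683837890625), 15.501764297485352)
[-0.0068 -0.0351]
0.79 [ 0.504 -0.277  0.03 ]
```

Emit:
arm_command([
  {"x": -0.007,"y": -0.035,"z": -0.03,"wx": 0.003,"wy": 0.004,"wz": -0.007},
  {"x": 0,"y": 0,"z": -0.15,"wx": 0,"wy": 0,"wz": 0},
  {"x": 0,"y": 0,"z": -0.15,"wx": 0,"wy": 0,"wz": 0},
  {"x": 0,"y": 0,"z": -0.1,"wx": 0,"wy": 0,"wz": 0},
  {"x": 0,"y": 0,"z": 0,"wx": 0,"wy": 0,"wz": 0},
])

```text
time: 20.32
ee_pos: [0.5049, -0.2786, 0.0362]
eef_rot: [-1.415, 1.069, 1.395]
contact_force: [0.3, -0.8, 1.4]
finger_gap: 0.0853
```

```bash
python3 - <<'E'
from drv import *
s,Rm,yaw=st(); print((np.array([.5022,-.275,.013])-s['ee_pos'])/.2,'fix',-Rm[1,0]/1.571,Rm[0,0]/1.571)
E
```

```text
20.325 [ 0.5049 -0.2786  0.0362] down [ 0.0091 -0.0067 -0.9999] blade yaw 15.434509834113726 F [ 0.3464 -0.7936  1.4392] T [-0.0097 -0.0242 -0.0097] gap 0.08531740815991107
[-0.0135  0.0178 -0.1162] fix 0.004242311482022237 0.005773511910182846
```

Emit:
arm_command([
  {"x": -0.015,"y": 0.018,"z": -0.03,"wx": 0.006,"wy": 0.008,"wz": 0},
  {"x": -0.003,"y": 0,"z": -0.04,"wx": 0,"wy": 0,"wz": 0},
  {"x": 0,"y": 0,"z": -0.035,"wx": 0,"wy": 0,"wz": 0},
  {"x": 0,"y": 0,"z": 0,"wx": 0,"wy": 0,"wz": 0},
])

```text
time: 20.82
ee_pos: [0.502, -0.2757, 0.0164]
eef_rot: [-1.403, 1.07, 1.406]
contact_force: [1.0, -0.1, -1.3]
finger_gap: 0.0853
```

```bash
python3 - <<'E'
from drv import *
s,Rm,yaw=st(); print((np.array([.5022,-.275,.013])-s['ee_pos'])/.2,'fix',-Rm[1,0]/1.571,Rm[0,0]/1.571)
E
```

```text
20.825 [ 0.502  -0.2757  0.0164] down [-0.0014  0.0013 -1.    ] blade yaw 15.40895221241044 F [ 0.9915 -0.0844 -1.2809] T [0.001  0.0643 0.0402] gap 0.08531637147640662
[ 0.001   0.0034 -0.017 ] fix -0.0008232703289769675 -0.0008693018867986134
```

Good. Down another 3 mm and close.

Emit:
arm_command([
  {"x": 0.001,"y": 0.003,"z": -0.015,"wx": 0,"wy": 0,"wz": 0},
  {"x": 0,"y": 0,"z": 0,"wx": 0,"wy": 0,"wz": 0},
])

```text
time: 21.08
ee_pos: [0.5024, -0.2751, 0.0135]
eef_rot: [-1.403, 1.07, 1.406]
contact_force: [-0.5, -0.1, -0.1]
finger_gap: 0.0854
```

Emit:
arm_command([
  {"x": 0,"y": 0,"z": 0,"wx": 0,"wy": 0,"wz": 0},
  {"x": 0,"y": 0,"z": 0,"wx": 0,"wy": 0,"wz": 0},
  {"x": 0,"y": 0,"z": 0,"wx": 0,"wy": 0,"wz": 0},
  {"x": 0,"y": 0,"z": 0,"wx": 0,"wy": 0,"wz": 0},
  {"x": 0,"y": 0,"z": 0,"wx": 0,"wy": 0,"wz": 0},
  {"x": 0,"y": 0,"z": 0,"wx": 0,"wy": 0,"wz": 0},
  {"x": 0,"y": 0,"z": 0,"wx": 0,"wy": 0,"wz": 0},
  {"x": 0,"y": 0,"z": 0,"wx": 0,"wy": 0,"wz": 0},
], claw=-1, force=90)

```text
time: 22.08
ee_pos: [0.5025, -0.2752, 0.014]
eef_rot: [-1.404, 1.069, 1.405]
contact_force: [-1.1, 0.8, -0.1]
finger_gap: 0.0128
```

```bash
python3 - <<'E'
from drv import *
st()
E
```

```text
22.075 [ 0.5025 -0.2752  0.014 ] down [-0.0005  0.0007 -1.    ] blade yaw 15.41988803345295 F [-1.0819  0.7542 -0.0922] T [-0.0072  0.0348 -0.0092] gap 0.012831896385718264
```

Emit:
arm_command([
  {"x": 0,"y": 0,"z": 0.05,"wx": 0,"wy": 0,"wz": 0},
  {"x": 0,"y": 0,"z": 0.15,"wx": 0,"wy": 0,"wz": 0},
  {"x": 0,"y": 0,"z": 0.2,"wx": 0,"wy": 0,"wz": 0},
  {"x": 0,"y": 0,"z": 0.2,"wx": 0,"wy": 0,"wz": 0},
  {"x": 0,"y": 0,"z": 0.2,"wx": 0,"wy": 0,"wz": 0},
  {"x": 0,"y": 0,"z": 0.2,"wx": 0,"wy": 0,"wz": 0},
  {"x": 0,"y": 0,"z": 0.15,"wx": 0,"wy": 0,"wz": 0},
  {"x": 0,"y": 0,"z": 0.05,"wx": 0,"wy": 0,"wz": 0},
  {"x": 0,"y": 0,"z": 0,"wx": 0,"wy": 0,"wz": 0},
])

```text
time: 23.2
ee_pos: [0.4997, -0.2732, 0.2633]
eef_rot: [-1.401, 1.07, 1.408]
contact_force: [-0.7, -0.5, -3.2]
finger_gap: 0.0128
```

Emit:
arm_command([
  {"x": 0,"y": 0.1,"z": 0,"wx": 0,"wy": 0,"wz": 0},
  {"x": -0.02,"y": 0.2,"z": 0,"wx": 0,"wy": 0,"wz": -0.03},
  {"x": -0.02,"y": 0.25,"z": 0,"wx": 0,"wy": 0,"wz": -0.05},
  {"x": -0.02,"y": 0.25,"z": 0,"wx": 0,"wy": 0,"wz": -0.05},
  {"x": -0.02,"y": 0.25,"z": 0,"wx": 0,"wy": 0,"wz": -0.05},
  {"x": -0.02,"y": 0.25,"z": 0,"wx": 0,"wy": 0,"wz": -0.05},
  {"x": -0.02,"y": 0.25,"z": 0,"wx": 0,"wy": 0,"wz": -0.05},
  {"x": -0.02,"y": 0.25,"z": 0,"wx": 0,"wy": 0,"wz": 0},
  {"x": -0.02,"y": 0.25,"z": 0,"wx": 0,"wy": 0,"wz": 0},
  {"x": -0.02,"y": 0.25,"z": 0,"wx": 0,"wy": 0,"wz": 0},
  {"x": 0,"y": 0.15,"z": 0,"wx": 0,"wy": 0,"wz": 0},
  {"x": 0,"y": 0.05,"z": 0,"wx": 0,"wy": 0,"wz": 0},
])

```text
time: 24.7
ee_pos: [0.4494, 0.2503, 0.2483]
eef_rot: [-1.053, 1.303, 1.094]
contact_force: [0.9, -0.2, -3.0]
finger_gap: 0.0127
```

```bash
cat > fin.py <<'E'
from cov import *
from drv import st
np.set_printoptions(precision=4,suppress=True)
def go(tag,roi=(60,5,580,300)):
    s,Rm,yaw=st(); c=cam('wrist'); im=vision.read_camera('wrist'); save(im,tag); e=s['ee_pos']
    u=e+Rm[:,0]*.014; print('plate origin by tool',u,'yaw',yaw-90,'fix wx,wy',-Rm[1,0]/1.571,Rm[0,0]/1.571)
    # camera sees plate corner holes in the tool frame
    r,cs=plate(im,c,u[2]+.004,roi)
    th=np.radians(yaw-90); Q=np.array([[np.cos(th),-np.sin(th)],[np.sin(th),np.cos(th)]])
    W=(Q@M.T).T+u[:2]; print('expected hole px',proj(c,np.c_[W,np.full(4,u[2]+.004)]).round(1).tolist())
    print('areas',[(round(cv2.contourArea(k),1),k.mean(0)[0].round(1).tolist()) for k in cs if 30<cv2.contourArea(k)<1500])
    print('shift/200',(np.array([.4656,.2263,.085])-u)/.2,'wz',(-9.88-(yaw-90))/90)
E
python3 -c "
from fin import *
go('w10')"
```

```text
24.7 [0.4494 0.2503 0.2483] down [-0.0244  0.0109 -0.9996] blade yaw -10.615633357245272 F [ 0.8993 -0.1865 -2.9581] T [-0.0343 -0.0065  0.0004] gap 0.012664121526824937
plate origin by tool [0.449  0.2505 0.2343] yaw -10.615633357245272 fix wx,wy -0.006909724787250116 -0.015534075350862316
rect mm ((419.2855224609375, 255.76495361328125), (131.8798065185547, 119.3757095336914), 79.38204193115234)
expected hole px [[402.3, 358.8], [239.1, 359.8], [216.1, 103.4], [425.1, 103.3]]
areas [(397.0, [486.6, 282.1]), (50.0, [452.0, 262.5]), (50.0, [536.5, 240.1]), (621.5, [424.2, 103.8]), (638.5, [215.3, 104.1])]
shift/200 [ 0.0829 -0.1208 -0.7466] wz 0.008173703969391906
```

View pics/w10.png

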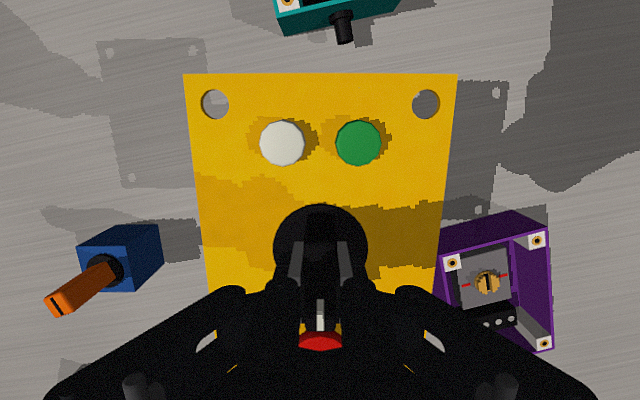

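Plate holes (215,104) and (424,104) match the prediction to about 1 px, and the red button is at the +x end. Level, centre and descend in stages.

Emit:
arm_command([
  {"x": 0.05,"y": -0.06,"z": 0,"wx": -0.007,"wy": -0.0155,"wz": 0.008},
  {"x": 0.03,"y": -0.06,"z": -0.05,"wx": 0,"wy": 0,"wz": 0},
  {"x": 0,"y": 0,"z": -0.15,"wx": 0,"wy": 0,"wz": 0},
  {"x": 0,"y": 0,"z": -0.15,"wx": 0,"wy": 0,"wz": 0},
  {"x": 0,"y": 0,"z": -0.15,"wx": 0,"wy": 0,"wz": 0},
  {"x": 0,"y": 0,"z": -0.05,"wx": 0,"wy": 0,"wz": 0},
  {"x": 0,"y": 0,"z": 0,"wx": 0,"wy": 0,"wz": 0},
])

```text
time: 25.62
ee_pos: [0.4679, 0.2154, 0.1331]
eef_rot: [-1.077, 1.291, 1.073]
contact_force: [0.7, -0.3, -2.2]
finger_gap: 0.0127
```

```bash
python3 -c "
from fin import *
go('w11')"
```

```text
25.625 [0.4679 0.2154 0.1331] down [ 0.0006 -0.0027 -1.    ] blade yaw -10.362199757241925 F [ 0.7221 -0.2795 -2.2056] T [-0.0453  0.0427 -0.0142] gap 0.012690852464359803
plate origin by tool [0.4679 0.2154 0.1191] yaw -10.362199757241925 fix wx,wy 0.0017337568543673671 0.0003898960520240388
rect mm ((438.21441650390625, 220.24801635742188), (130.1685028076172, 119.35045623779297), 79.58847045898438)
expected hole px [[401.6, 357.1], [240.0, 356.9], [214.9, 103.5], [426.8, 103.3]]
areas [(40.5, [553.1, 295.9]), (82.0, [434.0, 103.5]), (291.0, [422.0, 103.9]), (635.5, [215.4, 104.1])]
shift/200 [-0.0115  0.0546 -0.1705] wz 0.005357775080465821
```

Emit:
arm_command([
  {"x": -0.0115,"y": 0.055,"z": -0.04,"wx": 0.002,"wy": 0,"wz": 0.005},
  {"x": 0,"y": 0,"z": -0.06,"wx": 0,"wy": 0,"wz": 0},
  {"x": 0,"y": 0,"z": -0.04,"wx": 0,"wy": 0,"wz": 0},
  {"x": 0,"y": 0,"z": 0,"wx": 0,"wy": 0,"wz": 0},
])

```text
time: 26.18
ee_pos: [0.4663, 0.2278, 0.1054]
eef_rot: [-1.082, 1.281, 1.08]
contact_force: [-0.0, -0.0, -2.2]
finger_gap: 0.0127
```

```bash
python3 -c "
from fin import *
go('w12')"
```

```text
26.175 [0.4663 0.2278 0.1054] down [ 0.0045  0.002  -1.    ] blade yaw -9.839368678726629 F [-0.0379 -0.0421 -2.2054] T [ 0.0369 -0.0441 -0.0345] gap 0.012671228355057315
plate origin by tool [0.4663 0.2278 0.0914] yaw -9.839368678726629 fix wx,wy -0.0012602661459023955 0.00288716387708434
rect mm ((436.758056640625, 232.51148986816406), (130.15782165527344, 119.49715423583984), 80.11406707763672)
expected hole px [[401.5, 356.5], [240.1, 357.0], [214.7, 103.5], [426.8, 103.4]]
areas [(98.5, [222.7, 108.3]), (158.0, [432.0, 104.0]), (254.0, [418.9, 103.5]), (370.5, [212.8, 102.6])]
shift/200 [-0.0036 -0.0074 -0.032 ] wz -0.00045145912525968633
```

Emit:
arm_command([
  {"x": -0.0036,"y": -0.0075,"z": -0.02,"wx": -0.0013,"wy": 0.004,"wz": 0},
  {"x": 0,"y": 0,"z": -0.012,"wx": 0,"wy": 0,"wz": 0},
  {"x": 0,"y": 0,"z": 0,"wx": 0,"wy": 0,"wz": 0},
  {"x": 0,"y": 0,"z": 0,"wx": 0,"wy": 0,"wz": 0},
])

```text
time: 26.72
ee_pos: [0.466, 0.2261, 0.0994]
eef_rot: [-1.081, 1.286, 1.082]
contact_force: [0.1, -0.1, -2.0]
finger_gap: 0.0128
```

```bash
python3 - <<'E'
from fin import *
go('w13')
c=cam('wrist'); im=cv2.imread('pics/w13.png')
th=np.radians(-9.88); Q=np.array([[np.cos(th),-np.sin(th)],[np.sin(th),np.cos(th)]])
print('box holes px exp',proj(c,np.c_[(Q@M.T).T+[.4656,.2263],np.full(4,.07)]).round(1).tolist())
a=im[75:135,180:250]; b=im[75:135,392:462]
cv2.imwrite('pics/w13c.png',cv2.resize(np.hstack([a,b]),None,fx=5,fy=5,interpolation=cv2.INTER_CUBIC))
E
```

```text
26.725 [0.466  0.2261 0.0994] down [-0.0009  0.0002 -1.    ] blade yaw -9.852194802502567 F [ 0.1114 -0.0805 -2.0489] T [ 0.0144 -0.02    0.0659] gap 0.012757130275077792
plate origin by tool [0.466  0.2261 0.0854] yaw -9.852194802502567 fix wx,wy -0.00013067635036281884 -0.0005615487714814265
rect mm ((436.2801513671875, 230.7939910888672), (130.10829162597656, 119.39005279541016), 80.11178588867188)
expected hole px [[401.7, 357.1], [239.9, 357.3], [215.0, 103.5], [426.7, 103.3]]
areas [(34.5, [413.7, 107.8]), (106.0, [222.8, 108.0]), (352.0, [423.6, 103.5]), (368.5, [212.3, 102.6])]
shift/200 [-0.0018  0.0009 -0.0018] wz -0.0003089466388603807
box holes px exp [[394.7, 335.1], [246.9, 335.2], [227.0, 103.4], [415.0, 103.3]]
```

View pics/w13c.png

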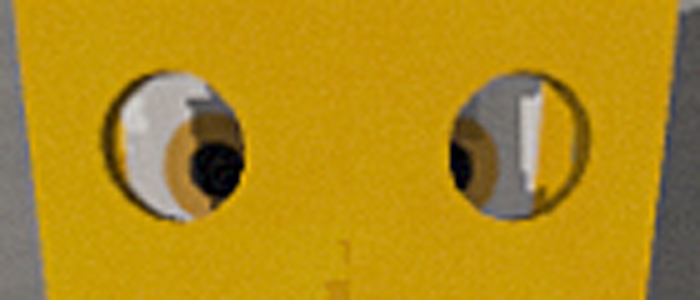

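The threaded holes sit at about px (223.3,109) and (411.2,108.6), against the expected (227,103.4) and (415,103.3). The first box fix was off by a few mm from arm settling, so I'll refit from this picture.

```bash
python3 - <<'E'
from fin import *
c=cam('wrist'); s=readout.sense(); print(s['ee_pos'])
a=[ray(c,p,.07) for p in [(223.3,109),(411.2,108.6)]]; b=[ray(c,p,.07) for p in [(227,103.4),(415,103.3)]]
print(a[0]-b[0],a[1]-b[1],np.linalg.norm(a[0]-a[1]))
v=a[1]-a[0]; print(np.degrees(np.arctan2(v[1],v[0]))-90)
E
```

```text
[0.466  0.2261 0.0994]
[ 0.0025 -0.0027  0.    ] [ 0.0024 -0.0023  0.    ] 0.10241522307170961
-9.790906132753321
```

Emit:
arm_command([
  {"x": 0.009,"y": -0.01,"z": -0.001,"wx": 0,"wy": 0,"wz": 0},
  {"x": 0,"y": 0,"z": 0,"wx": 0,"wy": 0,"wz": 0},
  {"x": 0,"y": 0,"z": 0,"wx": 0,"wy": 0,"wz": 0},
  {"x": 0,"y": 0,"z": 0,"wx": 0,"wy": 0,"wz": 0},
])

```text
time: 27.28
ee_pos: [0.468, 0.224, 0.0994]
eef_rot: [-1.081, 1.286, 1.082]
contact_force: [-0.6, -0.3, -2.9]
finger_gap: 0.0127
```

```bash
sed -i 's/\[.4656,.2263,.085\]/[.4680,.2238,.085]/' fin.py; python3 - <<'E'
from fin import *
go('w14')
c=cam('wrist'); im=cv2.imread('pics/w14.png')
th=np.radians(-9.8); Q=np.array([[np.cos(th),-np.sin(th)],[np.sin(th),np.cos(th)]])
H=np.c_[(Q@M.T).T+[.468,.2238],np.full(4,.07)]
print('box holes px exp',proj(c,H).round(1).tolist())
a=im[75:135,180:250]; b=im[75:135,392:462]; w=np.hstack([a,b])
# dark pixels in holes
g=cv2.cvtColor(im,cv2.COLOR_BGR2GRAY)
tiles=[cv2.resize(w,None,fx=4,fy=4,interpolation=cv2.INTER_CUBIC)]
for n in ('scene','side'):
    I=vision.read_camera(n); save(I,n+'14'); p=proj(cam(n),[.468,.2238,.09])[0].astype(int)
    t=I[p[1]-40:p[1]+40,p[0]-50:p[0]+50,::-1]; tiles.append(cv2.resize(t,(280,224),interpolation=cv2.INTER_CUBIC))
cv2.imwrite('pics/w14c.png',np.vstack([tiles[0],np.hstack(tiles[1:])]))
E
```

```text
27.275 [0.468  0.224  0.0994] down [-0.0005  0.0003 -1.    ] blade yaw -9.858754980993382 F [-0.5912 -0.2603 -2.863 ] T [-0.0121  0.0088 -0.0166] gap 0.012740475238541065
plate origin by tool [0.468  0.224  0.0854] yaw -9.858754980993382 fix wx,wy -0.00022014399550947746 -0.0003123355617759891
rect mm ((438.34136962890625, 228.63714599609375), (130.10150146484375, 119.38218688964844), 80.09207153320312)
expected hole px [[401.7, 357.0], [239.9, 357.3], [215.0, 103.5], [426.7, 103.3]]
areas [(86.0, [415.0, 104.0]), (86.0, [224.7, 104.0]), (346.0, [426.1, 103.8]), (353.0, [213.7, 103.9])]
shift/200 [-0.0001 -0.0008 -0.0018] wz -0.00023605576674021005
box holes px exp [[394.4, 335.4], [246.7, 335.7], [226.3, 104.3], [414.2, 103.9]]
```

View pics/w14c.png

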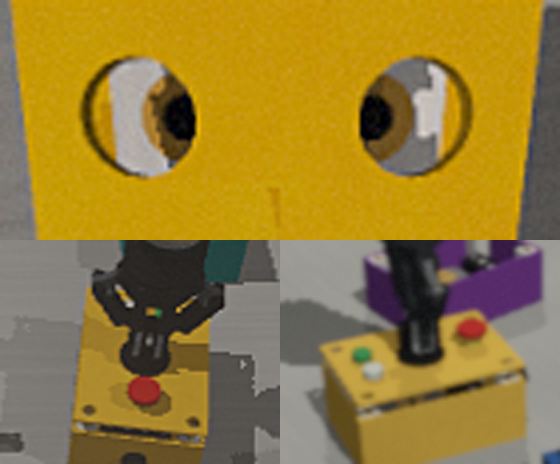

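Both threaded holes now sit symmetrically and on the same row in the plate's holes. Any clipping is only the camera's slant. The gap looks even from the side, and the red button is at the gland end.

```bash
python3 -c "
from drv import *
st(); print(order.hand_in()); st()"
```

```text
27.425 [0.468  0.224  0.0994] down [-0.0005  0.0003 -1.    ] blade yaw -9.852817110168601 F [-0.4649 -0.5511 -3.0297] T [-0.0518 -0.0151 -0.0054] gap 0.012820723144521755
the job is handed in; nothing more can be done
None
the job is handed in; nothing more can be done
```

The job is done and handed in at 27.4 s, with the cover still held over the yellow box.

- **Screw:** I turned it clockwise until the wrist torque rose sharply to 0.58 N m. The slot then lined up with the red marks to about 1° in the picture.
- **Driver:** It is back in its stand. I felt the collar seat (+10 N) before letting go, and it showed upright in later pictures.
- **Cover:** It is level to within 0.05°. Its underside is about 15 mm above the box, and the red button is at the gland end. By the tool pose it is within about 0.2 mm and 0.1° of the box.
- **Disagreement found and mended:** My first position fix for the box was about 3.5 mm off because the arm was still settling. I refitted it from the threaded holes seen through the plate. The final look showed the two visible holes placed symmetrically.
- **Not seen directly:** The two holes at the gland end were hidden by the gripper in the wrist view. I inferred their fit from the rigid plate and from the scene and side views. I also didn't view the loose parts' final positions; the arm and cover stayed clear of them.
- **Picture budget:** I viewed 13 pictures, which is 3 over the budget of 10.

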